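# Clamp a row of beakers in the wash lane

## Robot

A 7-joint arm with a two-finger parallel gripper is mounted at the origin on the work surface. World frame = base frame: x ahead of the robot, y to its left, z up, the work surface at z = 0. Lengths are in mm, angles in rad, forces in N, time in s.
With the tool pointing down it reaches from about 400 to 925 mm from the base axis. Payload 4.1 kg.
Tool frame: the origin (TCP) lies between the finger pads; the fingertips stand 25 mm ahead of it and the grasp point (between the pads) lies 6 mm ahead of it; z points along the fingers, y is the line along which they close (so a half turn about z gives the same grasp; the last joint's range is limited). The gripper opens to 85 mm and grips with 20 to 120 N. Pads are 22 mm wide; open, the fingers measure 114 mm over their backs; the gripper's body (76 mm by 85 mm) begins 54 mm behind the grasp point. The pads swing forward as they close: fully open they stand 13 mm farther back than shut.
Start: joints at [-1.399, 0.398, 0.045, 1.537, -0.019, 1.207, -0.051], TCP at [173.853, 626.351, 256.347] pointing down, gripper open.
Joint ranges: [-2.82, 2.82], [-0.49, 2.23], [-1.37, 1.46], [0, 2.46], [-1.36, 4.5], [0.23, 2], [-2.94, 2.94]. Speed limits (rad/s): [2.57, 2.57, 3.14, 3.14, 3.14, 3.14, 3.14].

## Interface

Orientations are given as a unit quaternion [w, x, y, z].
In Python, from plant import robot gives the robot as it stands. The module is installed in compiled form; this text tells all that it offers.
- The arm moves only by the tool apply_moves, never from a script. Its argument "targets" is a list of rows, each an object with "linear": the shift along the tool's x, y, z in cm, a list of three; "angular": the turn, a rotation vector about the tool's x, y, z in degrees, a list of three; "grip": the closure, from -1 (fully open) to 1 (shut). A call has 1 to 20 rows; each row is the pose to reach, as a shift and turn from the pose commanded when the call began, along the tool's axes at that moment; what a row does not reach only later rows make up. A row lasts 1/10 s, in which the tool goes at most 50 mm and 8.59 degrees, less where a joint would pass 70% of its speed; a pose out of reach is approached as far as the arm can. A call with a gripper value outside its range is refused whole. The fingers move at their own pace and stop on an object; "squeeze" is the grip in N (left out, the last holds). Time passes only in rows, so rows that repeat a pose let the fingers close. It gives the time, the measured TCP pose, the force, the opening and the grip force at its end, in the units of the state.
- robot.observe(): the state, without advancing time (a new reading comes with each control period).
- robot.read_camera(name): name is "side" or "top"; returns the picture (480x640x3 uint8, red, green, blue); there is no depth.
- robot.camera_info(name): a dict with "fx", "fy", "cx", "cy" (pixels), "origin" and "attitude" of the camera in the world. Camera axes: x right, y down, z forward; pixel columns grow to the right and rows downward; lengths in mm; the calibration is good to about 2 mm. A picture is of the moment at which its call begins. camera_info takes no time and is no camera call.
- robot.sign_off(): hands the job in; it is judged then, once.
The state is a dict: "t": time; "q": joint angles; "qvel": joint speeds; "joint_efforts": joint torques, N m; "ee_pos": TCP position; "tool_rot": TCP orientation; "force": force on the tool from outside, world axes, zero at the start; "ft_torque": the same for the moment, N m; "finger_gap": opening from 0.0 (shut) to 1.0 (fully open); "grip_force": force on a finger pad.
Only numpy, scipy, OpenCV 4.12 (cv2) and the standard library are available. Lean on these libraries where they do the work, as an engineer would, in place of code of your own. Each camera call takes 0.05 s, during which the arm holds its last target. There are 200 camera calls.

## Task

One of the three plastic beakers in the blue wash lane has tipped over: stand it on its mouth in the lane like its neighbours and let go of it. Then pump the red ratchet trigger (squeeze it to the black handle, let it spring back, repeat) until the sprung rubber pad presses the whole row snugly against the blue end stop, its springs about half pressed in, and finish still holding the trigger squeezed like that. Never press the pad all the way in, which would crush the beakers; do not push the jaw by hand, knock over the other beakers or disturb the rest of the table.

Things in the scene. Friction and masses are not known exactly. Their poses are not given: they have to be found in the camera images.
- clamp_rack: blue wash lane with a ratchet clamp, bolted down. Its y axis runs along the lane from end stop (-y) to clamp (+y), z up; origin on the table. Lane floor 6 mm above the table; low side rails, inner faces x = +-32 mm, outer +-40, tops z = 14 mm, y -200 to 130. Grey clamp housing: x +-21, y 149 to 217, top z 88 mm; the black handle and red trigger blades stand up from it
- end_stop: fixed blue upright block at the far (-y) end of the lane, 80 x 15 x 64 mm; its face towards the beakers is at rack y = -200 mm. Origin: centre of its underside
- handle_face (a point): fixed black handle, upright blade 26 mm wide (x), 12 mm thick (y), z 88 to 165 mm. Point: middle of its outer face (on the rack's -y side, towards the beakers), z = 135 mm; the handle's thickness lies to +y of it
- trigger: red trigger; slides 19 mm to rack -y, towards the handle, and springs back (2.4 N, squeezed 3.9 N). On the squeeze its pawl pushes the jaw's toothed bar; on release it clicks back over the teeth (pitch 8.5 mm): a full squeeze and release advances the jaw 17 mm. Needs about 9 N with the jaw free, plus the pad's spring force. Origin: blade centre in x and y, z = 64.5 mm
- trigger_face (a point): middle of the trigger blade's outer face (rack +y side, away from the handle), z = 135 mm; moves with the trigger. Blade 26 mm wide, 12 mm thick, z 90 to 165 mm. At rest 48 mm from handle_face, fully squeezed 29 mm
- jaw: orange jaw plate (46 x 10 x 50 mm) on a toothed steel bar 12 mm wide that reaches 198 mm back to rack +y through the housing; slides along rack -y up to 150 mm, held by 4 N of friction, so it stays where the ratchet leaves it. Origin: bar axis (z = 45 mm) at the plate's back. Not to be pushed by hand
- pad (a joint): how far the black rubber pad (50 x 8 x 50 mm, on two brass springs in front of the jaw plate) is pressed in, m: 0 free, 0.018 bottomed; 0.6 N per mm
- pad_face (a point): middle of the pad's front face, z = 45 mm; presses on the nearest beaker
- cup_tipped: yellow plastic beaker with red band, outside diameter 60 mm, length 80 mm, about 90 g. Origin: centre of its dark mouth; own z axis runs from mouth to closed base. It lies on its side in the lane, mouth towards the end stop, base towards the pad; it shall stand mouth down (own z up) on the lane floor
- cup_white: white beaker with blue band, same size (60 x 80 mm), standing mouth down in the lane; origin: centre of its mouth, on the lane floor; may be first or second from the end stop
- cup_green: green beaker with white band, same size and stance; takes the other place
- mug: white ceramic mug 92 mm tall, bystander; origin: centre of underside
- bowl: blue bowl, 130 mm across, 50 mm tall, bystander; origin: centre of underside
- rinse_bottle: blue bottle 200 mm tall, 68 mm across, bystander; origin: centre of underside
- soap_bottle: green bottle 170 mm tall, 60 mm across, bystander; origin: centre of underside
- brush: red washing-up brush lying on the table, bystander
Things that resemble listed ones, but are neither listed nor needed, are in the scene too. What is shaped like the cup_green but pink or purple is not meant.

How it is judged:
By the outcome, as a careful person would: the job done as asked, in the order asked, and still so for the second after the job is handed in, while the arm keeps its last pose, push and grip.
It also fails if it takes over 72 s, if anything falls off the work surface, if the arm or the gripper's body presses on something with over 40 N, if the wrist force passes 120 N, or if a joint passes its speed limit or range.

## Working session

There is one attempt and no reset: what is moved stays moved. The work goes in short steps, Python scripts to look and compute and a tool call to move; the robot and the scene stay as the last step left them, time stands still between calls to the robot, and variables do not carry over. Pictures are saved under pics/ and viewed, at most 10 in all, crops included, and the job is handed in when it is done.

Besides the shell and the picture viewer there is one more tool, called after "Call:" as name(argument=value, ...) on one line, values as JSON. apply_moves: Moves the arm, as the interface text tells. Its arguments: {"type":"object","properties":{"targets":{"type":"array"},"squeeze":{"type":"number"}},"required":["targets"]}

```bash
mkdir -p pics; python3 - <<'E'
from plant import robot
import cv2
for n in("side","top"):
    print(n,robot.camera_info(n)); cv2.imwrite(f"pics/{n}0.png",robot.read_camera(n)[:,:,::-1])
print(robot.observe())
E
```

```text
side {'fx': 603.9318747233236, 'fy': 603.9318747233236, 'cx': 316.39558105800234, 'cy': 241.70206119475822, 'origin': array([  492.1384734 , -1141.93101829,  1241.53431153]), 'attitude': array([-0.38639612,  0.92126317, -0.04185466,  0.01484587])}
top {'fx': 608.9180081381053, 'fy': 608.9180081381053, 'cx': 325.13752604228586, 'cy': 258.0629910372269, 'origin': array([ 366.71074256,   34.69119855, 1431.40616628]), 'attitude': array([-0.04231281,  0.71321445, -0.69709812,  0.05990816])}
{'t': 0.1, 'q': array([-1.3989844 ,  0.39909862,  0.04503067,  1.53775234, -0.01871905,
        1.20684068, -0.0506886 ]), 'qvel': array([ 0.00101608, -0.00150749, -0.00018147, -0.00332837,  0.00198938,
        0.00031763, -0.00110141]), 'joint_efforts': array([ 3.11785167e-03, -4.76264441e+01,  1.36990875e+00, -2.54948759e+01,
        1.20474989e-02,  5.00268827e-03, -2.25268401e-06]), 'ee_pos': array([173.71205774, 625.83211968, 255.38044191]), 'tool_rot': array([-6.50314129e-05,  1.34932139e-01,  9.90854487e-01, -8.36192404e-04]), 'force': array([ 0.02729546, -0.72084384, -1.16947881]), 'ft_torque': array([-0.00738112,  0.0027703 ,  0.02284547]), 'grip_force': 0.0, 'finger_gap': 0.9996515978734682}
```

View pics/side0.png

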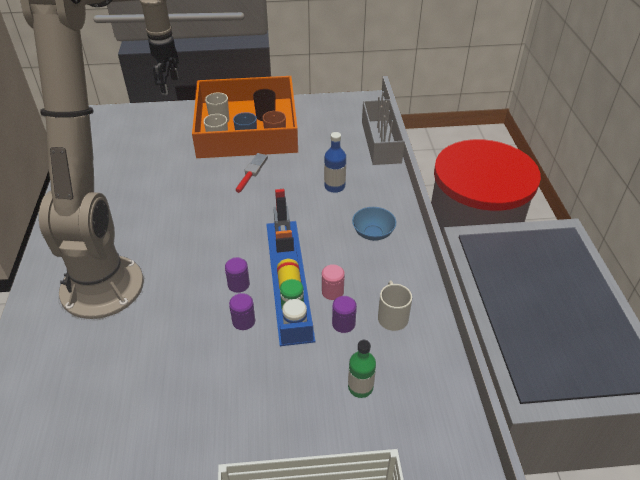

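View pics/top0.png

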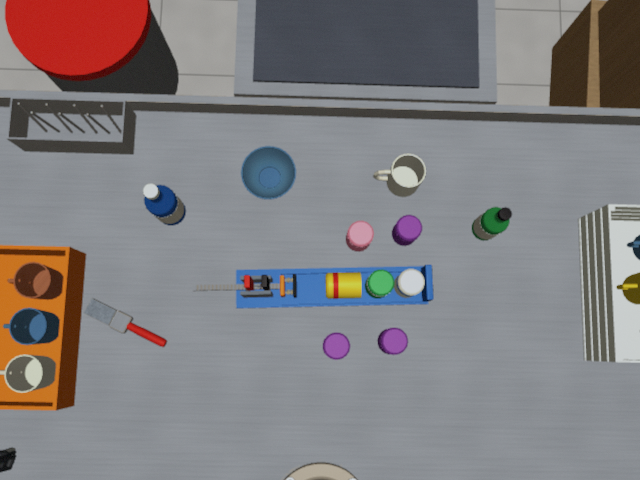

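```bash
cat > h.py <<'E'
import numpy as np, cv2
from scipy.spatial.transform import Rotation as R
from plant import robot
C={n:robot.camera_info(n) for n in("side","top")}
def rot(n): return R.from_quat(C[n]["attitude"],scalar_first=True)
def ray(n,p):
    c=C[n]; return np.array(c["origin"]), rot(n).apply([(p[0]-c["cx"])/c["fx"],(p[1]-c["cy"])/c["fy"],1])
def plane(n,p,z):
    o,d=ray(n,p); return o+d*(z-o[2])/d[2]
def proj(n,P):
    c=C[n]; v=rot(n).inv().apply(np.array(P,float)-c["origin"]); v=np.atleast_2d(v)
    return np.c_[v[:,0]/v[:,2]*c["fx"]+c["cx"],v[:,1]/v[:,2]*c["fy"]+c["cy"]]
def tri(ps,pt):
    o1,d1=ray("side",ps);o2,d2=ray("top",pt)
    s=np.linalg.lstsq(np.c_[d1,-d2],o2-o1,rcond=None)[0]
    a,b=o1+d1*s[0],o2+d2*s[1]; return (a+b)/2,np.linalg.norm(a-b)
E
python3 - <<'E'
import cv2,numpy as np
a=cv2.imread("pics/top0.png")[235:330,190:440]; b=cv2.imread("pics/side0.png")[180:350,250:330]
a=cv2.resize(a,None,fx=3.2,fy=3.2,interpolation=cv2.INTER_CUBIC); b=cv2.resize(b,None,fx=3.5,fy=3.5,interpolation=cv2.INTER_CUBIC)
cv2.imwrite("pics/c1.png",a);cv2.imwrite("pics/c2.png",b)
E
```

```text
(no output)
```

View pics/c1.png

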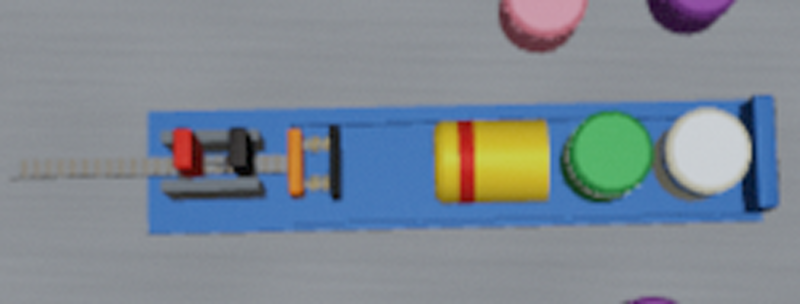

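View pics/c2.png

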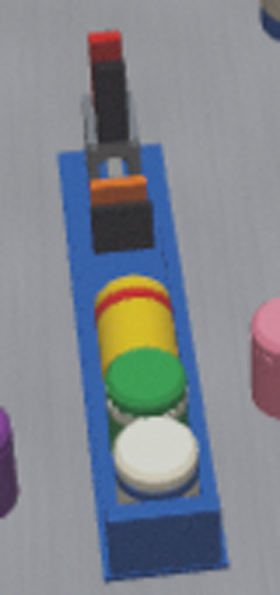

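```bash
cat >> h.py <<'E'
def mask(img,lo,hi,box):
    h=cv2.cvtColor(img,cv2.COLOR_RGB2HSV); m=cv2.inRange(h,lo,hi); k=np.zeros_like(m); x0,y0,x1,y1=box; k[y0:y1,x0:x1]=m[y0:y1,x0:x1]
    n,l,s,c=cv2.connectedComponentsWithStats(k)
    if n<2: return k,None,None
    i=1+s[1:,4].argmax(); return (l==i).astype(np.uint8),s[i],c[i]
E
python3 - <<'E'
from h import *
np.set_printoptions(precision=1,suppress=True)
I={"top":cv2.imread("pics/top0.png")[:,:,::-1].copy(),"side":cv2.imread("pics/side0.png")[:,:,::-1].copy()}
B={"top":(180,225,440,330),"side":(250,180,330,350)}
for nm,lo,hi in [("yellow",(20,150,120),(32,255,255)),("greentop",(50,120,110),(70,255,255)),("white",(0,0,190),(180,50,255)),("red",(0,170,100),(6,255,255)),("orange",(7,150,120),(17,255,255)),("blue",(100,150,40),(120,255,255)),("black",(0,0,0),(180,255,45))]:
    for n in B:
        m,s,c=mask(I[n],lo,hi,B[n])
        if s is None: print(nm,n,None);continue
        r=cv2.minAreaRect(cv2.findNonZero(m)); print(nm,n,s,c,"box",cv2.boxPoints(r).ravel())
        z={"yellow":66,"greentop":86,"white":86,"red":165,"orange":70,"blue":6,"black":165}[nm]
        print("   ctr on plane",z,plane(n,c,z))
E
```

```text
yellow top [338 273  23  25 545] [349.2 284.8] box [338. 273. 360. 273. 360. 297. 338. 297.]
   ctr on plane 66 [506.4 -52.8  66. ]
yellow side [278 265  22  21 291] [288.  273.2] box [274.8 268.1 296.4 262.6 300.6 279.6 279.  285. ]
   ctr on plane 66 [507.2 -61.2  66. ]
greentop top [368 270  26  26 503] [380.5 282.3] box [363.5 282.5 380.5 265.5 397.5 282.5 380.5 299.5]
   ctr on plane 86 [ 511.7 -121.2   86. ]
greentop side [280 280  23  17 310] [291.  287.9] box [280. 280. 302. 280. 302. 296. 280. 296.]
   ctr on plane 86 [ 511.8 -130.7   86. ]
white top [400 270  24  24 443] [411.4 281.4] box [395.  281.  411.  265.  427.5 281.5 411.5 297.5]
   ctr on plane 86 [ 515.4 -190.2   86. ]
white side [283 299  22  19 319] [293.9 308. ] box [283. 299. 304. 299. 304. 317. 283. 317.]
   ctr on plane 86 [ 515.1 -196.4   86. ]
red top [333 273   5  25  98] [335.4 285.2] box [333.  273.  336.8 272.8 337.9 297.  334.  297.1]
   ctr on plane 165 [494.9 -17.6 165. ]
red side [278 263  19   5  40] [286.8 264.4] box [277.8 263.4 295.9 262.3 296.1 266.  278.  267.1]
   ctr on plane 165 [ 504.7 -122.5  165. ]
orange top [280 276   5  20  77] [281.7 285.2] box [279.2 276.  283.  275.8 284.1 294.9 280.3 295.2]
   ctr on plane 70 [501.6  99.   70. ]
orange side [276 230  15   8  62] [282.5 232.8] box [275.4 231.2 290.  229.7 290.6 235.8 276.  237.3]
   ctr on plane 70 [500.3  90.3  70. ]
blue top [ 237  265  196   43 3542] [329.5 288.4] box [236.2 269.1 431.5 264.9 432.3 302.8 237.  307.1]
   ctr on plane 6 [503.  -10.4   6. ]
blue side [ 267  222   45  123 1340] [285.9 275.5] box [266.2 224.1 299.8 220.4 313.2 340.4 279.6 344.2]
   ctr on plane 6 [501.8 -14.1   6. ]
black top [293 275   3  22  47] [294.4 285. ] box [293. 275. 295. 275. 295. 296. 293. 296.]
   ctr on plane 165 [493.4  68.1 165. ]
black side None
```

```bash
python3 - <<'E'
from h import *
np.set_printoptions(precision=1,suppress=True)
I={"top":cv2.imread("pics/top0.png")[:,:,::-1].copy(),"side":cv2.imread("pics/side0.png")[:,:,::-1].copy()}
for nm,n,lo,hi,b in [("trig","top",(0,150,60),(8,255,255),(238,270,256,295)),("trig","side",(0,150,60),(8,255,255),(270,185,290,215)),("handle","top",(0,0,0),(180,255,50),(258,270,273,295)),("handle","side",(0,0,0),(180,120,75),(272,192,292,222)),("pad","side",(0,0,0),(180,120,75),(272,232,296,255)),("pad","top",(0,0,0),(180,255,60),(290,270,300,300))]:
    m,s,c=mask(I[n],lo,hi,b); print(nm,n,s,c)
print(cv2.cvtColor(I["top"][274:292:3,240:275],cv2.COLOR_RGB2HSV)[:,:,2])
o=np.array([[236.2,269.1],[431.5,264.9],[432.3,302.8],[237,307.1]])
for p in o: print(plane("top",p,6),plane("top",p,64))
# axis from both cups, both views, averaged
g=(plane("top",(380.5,282.3),86)+plane("side",(291,287.9),86))/2
w=(plane("top",(411.4,281.4),86)+plane("side",(293.9,308),86))/2
print(g,w,tri((291,287.9),(380.5,282.3)),tri((293.9,308),(411.4,281.4)))
# trigger/handle top-face centres, crop pixels
E
```

```text
trig top [244 276   9  14  98] [247.9 282.4]
trig side [276 189   8   5  25] [279.4 190.6]
handle top [262 277  10  13  47] [266.8 283.9]
handle side [276 197  11  25 219] [281.2 209. ]
pad side [276 238  18  14 222] [284.3 244.4]
pad top [293 275   3  22  54] [294.2 285.2]
[[180 180 181 181 174 159 157 158 162 172 182 181 181 181 181 181 181 181
  182 182 181 174 157 153 153 155 160 171 177 175 177 182 181 182 182]
 [146 127 128 116 159 196 198 199 196 163  69  95 119 126 125 127 127 128
  127 125 117  81  47  53  56  59  49  30  91 126 112 120 170 182 182]
 [170 125  65  70 151 198 199 200 198 170  65  77  68  58  52  51  53  50
   49  51  47  42  49  57  59  63  51   9  15  36  50  47 109 167 182]
 [175 172 169 151 155 199 199 200 198 169  64  77  73  79 123 138 142 135
  134 138 129  80  51  59  60  63  52  14  10  61 127 161 161 166 165]
 [139 138 136 132 157 190 189 191 189 163  68  76  75  86 109 118 120 109
  103 104  89  70  48  49  50  54  44  16   8  73 128 141 136 136 146]
 [132 132 118 131 140 103  80  76  78  78  78  79  75  78 115 142 151 153
  151 145 141 142 145 125  61  15  13  12  33  60 115 153 150 152 153]]
[543.4 209.9   6. ] [536.3 202.7  64. ]
[ 564.7 -251.5    6. ] [ 556.7 -239.9   64. ]
[ 474.8 -253.     6. ] [ 470.4 -241.3   64. ]
[454.3 204.3   6. ] [450.8 197.4  64. ]
[ 511.7 -125.9   86. ] [ 515.2 -193.4   86. ] (array([ 512.3, -122.3,   76.6]), np.float64(0.8549214139078939)) (array([ 515.6, -191.3,   79.8]), np.float64(0.9684681631041699))
```

```bash
python3 - <<'E'
from h import *
np.set_printoptions(precision=2,suppress=True)
I=cv2.imread("pics/top0.png")[:,:,::-1].copy()
m,_,_=mask(I,(100,120,40),(122,255,255),(200,225,440,330))
cols=np.arange(242,418); up=[np.flatnonzero(m[:,c]).min()-.0 for c in cols]; dn=[np.flatnonzero(m[:,c]).max()+1. for c in cols]
for e,z in((up,14),(dn,0)):
    f=np.polyfit(cols,e,1); P=[plane("top",(c-0,np.polyval(f,c)-.5),z) for c in (242,418)]; d=P[0]-P[1]; print(z,P,np.degrees(np.arctan2(-d[0],d[1])))
S=cv2.imread("pics/side0.png")[:,:,::-1].copy()
m,_,_=mask(S,(100,120,40),(122,255,255),(250,180,330,350))
rows=np.arange(228,320); l=[np.flatnonzero(m[r]).min()-.5 for r in rows]; r_=[np.flatnonzero(m[r]).max()+.5 for r in rows]
for e in(l,r_):
    f=np.polyfit(rows,e,1); P=[plane("side",(np.polyval(f,r),r),8) for r in(228,320)]; d=P[0]-P[1]; print(P,np.degrees(np.arctan2(-d[0],d[1])))
for nm,p,z in(("trig",(246.8,280.6),165),("handle",(263.9,280.6),165),("jawtop",(281.7,285.2),70),("padtop",(294.2,285.2),70),("es_l",(425.5,282),64),("es_r",(432,282),64)): print(nm,plane("top",p,z))
for nm,p,z in(("trig",(279.5,190.5),165),("handle",(280.8,197.5),165),("es front bottom",(297.5,344),0),("es top",(296.5,325),64)): print(nm,plane("side",p,z))
for r in range(186,202): print(r,S[r,275:287].sum(1) if 0 else S[r,280])
E
```

```text
14 [array([541.32, 195.31,  14.  ]), array([ 559.99, -217.9 ,   14.  ])] 2.587148183258852
0 [array([454.39, 193.3 ,   0.  ]), array([ 473.02, -220.3 ,    0.  ])] 2.579152592879226
[array([454.42, 180.78,   8.  ]), array([ 469.75, -168.19,    8.  ])] 2.514548513520614
[array([543.14, 172.42,   8.  ]), array([ 558.91, -176.48,    8.  ])] 2.588403514896856
trig [500.13 167.3  165.  ]
handle [500.98 131.76 165.  ]
jawtop [501.64  98.88  70.  ]
padtop [502.3  70.9  70. ]
es_l [ 517.19 -226.02   64.  ]
es_r [ 517.54 -240.83   64.  ]
trig [499.56 161.78 165.  ]
handle [501.76 131.4  165.  ]
es front bottom [ 518.45 -242.43    0.  ]
es top [ 518.41 -232.27   64.  ]
186 [146 148 151]
187 [148 149 152]
188 [130 127 131]
189 [184  74  73]
190 [194  51  46]
191 [162  47  48]
192 [121  49  50]
193 [108  49  48]
194 [109  46  48]
195 [107  47  47]
196 [108  47  48]
197 [76 50 54]
198 [56 51 53]
199 [55 52 56]
200 [51 47 51]
201 [47 45 46]
```

The crops show, from the end stop: white beaker (top px 411,281), green with white band (380,282), then the yellow beaker lying down (344,286), its red base band towards the pad. The trigger is at (247,281) and the handle at (264,281). The pink (360,236) and purple (407,230 / 337,346 / 393,341) cups are outside the lane and aren't meant. The yellow one with the red band, in the lane, fits the description.

```bash
cat >> h.py <<'E'
O=np.array([507.9,-26.2,0]); YAW=2.58
RK=R.from_euler('z',YAW,degrees=True)
def rack(p): return RK.inv().apply(np.array(p)-O)
def world(p): return RK.apply(np.array(p,float))+O
# base pose: tool z down, tool y = rack x, tool x = rack y
B0=R.from_matrix(np.array([[0,1,0],[1,0,0],[0,0,-1.]]).T)
def ori(yaw,tilt): return R.from_euler('z',YAW+yaw,degrees=True)*R.from_euler('x',tilt,degrees=True)*B0
def go(grasp_rack,yaw,tilt,ref=None):
    "tool-frame shift (cm) and rotvec (deg) to bring the grasp point (6 mm ahead of TCP) there"
    if ref is None: s=robot.observe(); p,q=s["ee_pos"],R.from_quat(s["tool_rot"],scalar_first=True)
    else: p,q=ref
    t=ori(yaw,tilt); P=world(grasp_rack)-t.apply([0,0,6.])
    print("lin",np.round(q.inv().apply(P-p)/10,2),"ang",np.round((q.inv()*t).as_rotvec(degrees=True),1)); return P,t
E
python3 - <<'E'
from h import *
np.set_printoptions(precision=1,suppress=True)
I={n:cv2.imread(f"pics/{n}0.png")[:,:,::-1].copy() for n in("top","side")}
p,e=tri((286.8,264.4),(335.4,285.2)); print("band",p,e,rack(p))
m=[mask(I["top"],(0,140,60),(34,255,255),(318,265,366,302))]
print(m[0][1]); x,y,w,h,_=m[0][1]
for u in(x-.5,x+w-.5): print("end",rack(plane("top",(u,285.5),36)))
for v in(y-.5,y+h-.5): print("side",rack(plane("top",(349,v),36)))
for c in[(337,346),(393,341),(360,236),(407,230)]: print("distr",rack(plane("top",c,70)))
for n,c in(("green",(380.5,282.3)),("white",(411.4,281.4))): print(n,rack(plane("top",c,86)))
print("pre");P=go([0,5,130],0,-30); print("grasp");go([0,5,41],0,-30); print(P[0])
E
```

```text
band [505.7 -22.   58.7] 0.20212181606258128 [-2.   4.3 58.7]
[326 273  35  25 857]
end [-0.  26.1 36. ]
end [ -1.8 -54.6  36. ]
side [ 29. -29.  36.]
side [-28.9 -27.3  36. ]
distr [-138.4    4.8   70. ]
distr [-130.4 -120.    70. ]
distr [108.  -54.2  70. ]
distr [ 119.8 -162.1   70. ]
green [ -0.5 -95.1  86. ]
white [   0.1 -164.2   86. ]
pre
lin [-49.4 -53.1  12.1] ang [ 18.7 -25.9  70.2]
grasp
lin [-49.4 -53.1  21. ] ang [ 18.7 -25.9  70.2]
[507.5 -18.2 135.2]
```

Call:
apply_moves(targets=[{"linear": [-49.4,-53.1,1],"angular": [18.7,-25.9,70.2],"grip": -1},{"linear": [-49.4,-53.1,1],"angular": [18.7,-25.9,70.2],"grip": -1},{"linear": [-49.4,-53.1,1],"angular": [18.7,-25.9,70.2],"grip": -1},{"linear": [-49.4,-53.1,1],"angular": [18.7,-25.9,70.2],"grip": -1},{"linear": [-49.4,-53.1,1],"angular": [18.7,-25.9,70.2],"grip": -1},{"linear": [-49.4,-53.1,1],"angular": [18.7,-25.9,70.2],"grip": -1},{"linear": [-49.4,-53.1,1],"angular": [18.7,-25.9,70.2],"grip": -1},{"linear": [-49.4,-53.1,1],"angular": [18.7,-25.9,70.2],"grip": -1},{"linear": [-49.4,-53.1,1],"angular": [18.7,-25.9,70.2],"grip": -1},{"linear": [-49.4,-53.1,1],"angular": [18.7,-25.9,70.2],"grip": -1},{"linear": [-49.4,-53.1,1],"angular": [18.7,-25.9,70.2],"grip": -1},{"linear": [-49.4,-53.1,1],"angular": [18.7,-25.9,70.2],"grip": -1},{"linear": [-49.4,-53.1,1],"angular": [18.7,-25.9,70.2],"grip": -1},{"linear": [-49.4,-53.1,1],"angular": [18.7,-25.9,70.2],"grip": -1},{"linear": [-49.4,-53.1,1],"angular": [18.7,-25.9,70.2],"grip": -1},{"linear": [-49.4,-53.1,1],"angular": [18.7,-25.9,70.2],"grip": -1},{"linear": [-49.4,-53.1,1],"angular": [18.7,-25.9,70.2],"grip": -1},{"linear": [-49.4,-53.1,1],"angular": [18.7,-25.9,70.2],"grip": -1}])

```text
t: 1.9
ee_pos: [507.6, -15.8, 245.9]
tool_rot: [0.187, 0.667, 0.699, -0.178]
force: [0.1, -0.2, -0.6]
finger_gap: 0.998
grip_force: 0.0
```

```bash
cat > w.py <<'E'
from h import *
import sys
np.set_printoptions(precision=3,suppress=True)
s=robot.observe(); q=R.from_quat(s["tool_rot"],scalar_first=True)
print("t",round(s["t"],2),"grasp rack",rack(s["ee_pos"]+q.apply([0,0,6])),"q",s["q"],"F",s["force"],"gap",s["finger_gap"],"grip",s["grip_force"])
a=list(map(float,sys.argv[1:]))
if a: go(a[:3],*a[3:])
E
python3 w.py 0 5 41 0 -30
```

```text
t 1.9 grasp rack [  0.163   7.45  240.659] q [-0.904  0.258  0.647  1.922  0.388  1.16  -0.4  ] F [ 0.101 -0.152 -0.605] gap 0.9977021338146658 grip 0.0
lin [ 9.74 -0.03 17.43] ang [ 0.1 -0.1  0.1]
```

Call:
apply_moves(targets=[{"linear": [4.9,0,8.7],"angular": [0,0,0],"grip": -1},{"linear": [4.9,0,8.7],"angular": [0,0,0],"grip": -1},{"linear": [9.0,0,16],"angular": [0,0,0],"grip": -1},{"linear": [9.7,0,17.4],"angular": [0,0,0],"grip": -1},{"linear": [9.7,0,17.4],"angular": [0,0,0],"grip": -1},{"linear": [9.7,0,17.4],"angular": [0,0,0],"grip": -1},{"linear": [9.7,0,17.4],"angular": [0,0,0],"grip": -1}])

```text
t: 2.6
ee_pos: [510.1, -19.1, 49.5]
tool_rot: [0.188, 0.668, 0.698, -0.176]
force: [0.2, 0.1, 0.1]
finger_gap: 0.994
grip_force: 0.0
```

```bash
python3 w.py 0 5 41 0 -30; python3 -c "
from h import *
a=robot.read_camera('side')[180:350,250:330];b=robot.read_camera('top')[235:330,260:400]
cv2.imwrite('pics/d.png',np.hstack([cv2.resize(a[:,:,::-1],None,fx=3,fy=3),cv2.resize(b[:,:,::-1],(560-0,510)[:2])]))"
```

```text
t 2.6 grasp rack [ 2.558  4.001 44.305] q [-0.805  0.583  0.576  2.059  0.304  0.728 -0.487] F [0.154 0.076 0.053] gap 0.9944336791083392 grip 0.0
lin [ 0.25 -0.25  0.24] ang [ 0.3 -0.2 -0.1]
```

View pics/d.png

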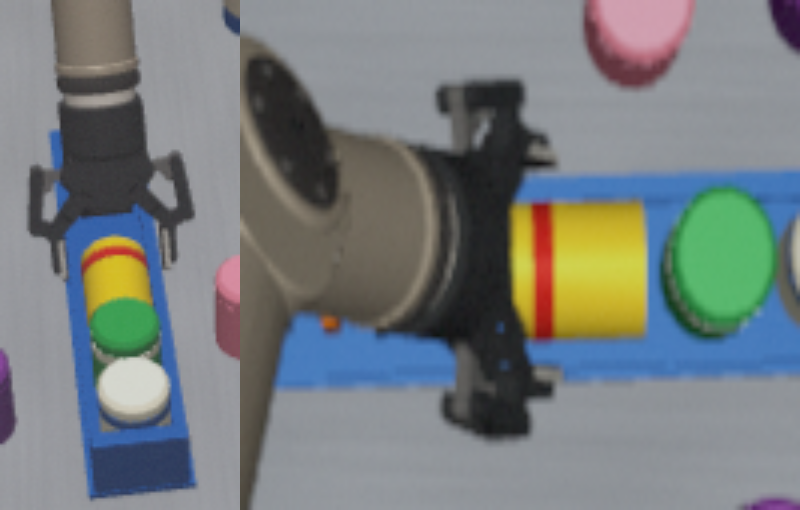

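The fingers straddle the yellow beaker near its red-banded base, clear of the rails and the green beaker. I'll close on it.

Call:
apply_moves(targets=[{"linear": [0,0,0],"angular": [0,0,0],"grip": -0.2},{"linear": [0,0,0],"angular": [0,0,0],"grip": 0.2},{"linear": [0,0,0],"angular": [0,0,0],"grip": 0.2},{"linear": [0,0,0],"angular": [0,0,0],"grip": 0.2},{"linear": [0,0,0],"angular": [0,0,0],"grip": 0.2},{"linear": [0,0,0],"angular": [0,0,0],"grip": 0.2}], squeeze=30)

```text
t: 3.3
ee_pos: [509.1, -19.6, 48.6]
tool_rot: [0.187, 0.668, 0.698, -0.177]
force: [-2.0, 2.4, 9.0]
finger_gap: 0.689
grip_force: 30.6
```

```bash
python3 w.py 0 5 41 0 -30
```

```text
t 3.3 grasp rack [ 1.467  3.575 43.35 ] q [-0.805  0.585  0.576  2.06   0.304  0.728 -0.487] F [-1.972  2.375  9.045] gap 0.689268524508988 grip 30.600096881389618
lin [ 0.24 -0.15  0.13] ang [ 0.1 -0.1 -0.1]
```

```bash
python3 w.py 0 5 190 0 -30;python3 w.py -7 15 190 -90 60;
```

```text
t 3.3 grasp rack [ 1.467  3.575 43.35 ] q [-0.805  0.585  0.576  2.06   0.304  0.728 -0.487] F [-1.972  2.375  9.045] gap 0.689268524508988 grip 30.600096881389618
lin [ -7.18  -0.11 -12.79] ang [ 0.1 -0.1 -0.1]
t 3.3 grasp rack [ 1.467  3.575 43.35 ] q [-0.805  0.585  0.576  2.06   0.304  0.728 -0.487] F [-1.972  2.375  9.045] gap 0.689268524508988 grip 30.600096881389618
lin [ -6.47  -1.33 -12.95] ang [-25.3  69.1  94.6]
```

Call:
apply_moves(targets=[{"linear": [-1.5,0,-2.6],"angular": [0,0,0],"grip": 0.2},{"linear": [-3.5,0,-6],"angular": [0,0,0],"grip": 0.2},{"linear": [-5.5,0,-9.5],"angular": [0,0,0],"grip": 0.2},{"linear": [-7.3,0,-12.7],"angular": [0,0,0],"grip": 0.2},{"linear": [-6.5,-1.3,-13],"angular": [-25.3,69.1,94.6],"grip": 0.2},{"linear": [-6.5,-1.3,-13],"angular": [-25.3,69.1,94.6],"grip": 0.2},{"linear": [-6.5,-1.3,-13],"angular": [-25.3,69.1,94.6],"grip": 0.2},{"linear": [-6.5,-1.3,-13],"angular": [-25.3,69.1,94.6],"grip": 0.2},{"linear": [-6.5,-1.3,-13],"angular": [-25.3,69.1,94.6],"grip": 0.2},{"linear": [-6.5,-1.3,-13],"angular": [-25.3,69.1,94.6],"grip": 0.2},{"linear": [-6.5,-1.3,-13],"angular": [-25.3,69.1,94.6],"grip": 0.2},{"linear": [-6.5,-1.3,-13],"angular": [-25.3,69.1,94.6],"grip": 0.2},{"linear": [-6.5,-1.3,-13],"angular": [-25.3,69.1,94.6],"grip": 0.2},{"linear": [-6.5,-1.3,-13],"angular": [-25.3,69.1,94.6],"grip": 0.2},{"linear": [-6.5,-1.3,-13],"angular": [-25.3,69.1,94.6],"grip": 0.2},{"linear": [-6.5,-1.3,-13],"angular": [-25.3,69.1,94.6],"grip": 0.2},{"linear": [-6.5,-1.3,-13],"angular": [-25.3,69.1,94.6],"grip": 0.2},{"linear": [-6.5,-1.3,-13],"angular": [-25.3,69.1,94.6],"grip": 0.2},{"linear": [-6.5,-1.3,-13],"angular": [-25.3,69.1,94.6],"grip": 0.2},{"linear": [-6.5,-1.3,-13],"angular": [-25.3,69.1,94.6],"grip": 0.2}])

```text
t: 5.3
ee_pos: [521.8, -18.4, 209.6]
tool_rot: [0.038, 0.911, 0.157, 0.38]
force: [-0.3, -0.4, -0.7]
finger_gap: 0.688
grip_force: 34.4
```

```bash
python3 w.py -7 15 190 -90 60; python3 -c "
from h import *
a=robot.read_camera('side')[130:350,200:360];b=robot.read_camera('top')[215:375,260:420]
cv2.imwrite('pics/e.png',np.hstack([cv2.resize(a[:,:,::-1],(400,550)),cv2.resize(b[:,:,::-1],(400,550))]))"
```

```text
t 5.3 grasp rack [ 18.453   7.239 205.307] q [-1.295 -0.288  1.147  2.456  1.589  0.248 -2.768] F [-0.262 -0.359 -0.656] gap 0.687887860393018 grip 34.42255139350891
lin [-2.69 -1.63 -0.68] ang [-3.3 14.9 16.3]
```

View pics/e.png

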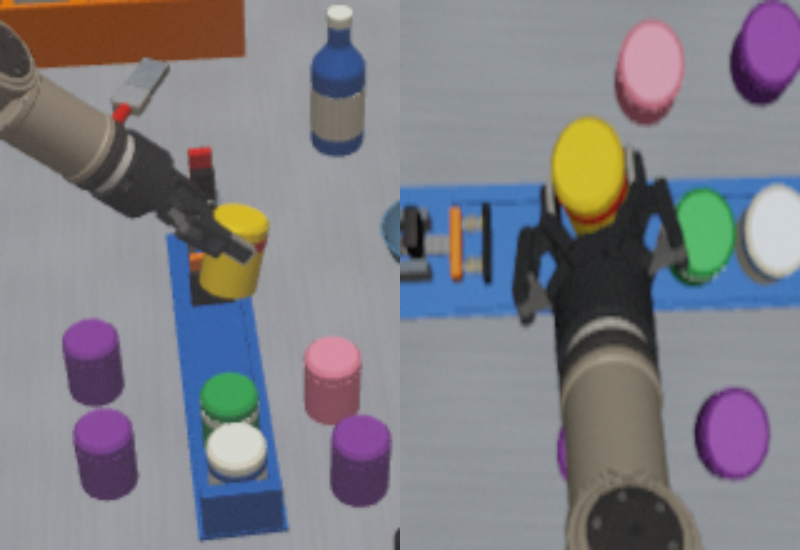

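```bash
python3 w.py -7 15 120 -70 60
```

```text
t 5.4 grasp rack [ 18.536   7.553 205.456] q [-1.295 -0.288  1.147  2.456  1.583  0.248 -2.758] F [ 0.071  1.029 -1.267] gap 0.6906958939321959 grip 34.40112233161926
lin [-7.49 -2.76  4.31] ang [12.4 16.8  4.2]
```

Call:
apply_moves(targets=[{"linear": [-7.5,-2.8,4.3],"angular": [12.4,16.8,4.2],"grip": 0.2},{"linear": [-7.5,-2.8,4.3],"angular": [12.4,16.8,4.2],"grip": 0.2},{"linear": [-7.5,-2.8,4.3],"angular": [12.4,16.8,4.2],"grip": 0.2},{"linear": [-7.5,-2.8,4.3],"angular": [12.4,16.8,4.2],"grip": 0.2},{"linear": [-7.5,-2.8,4.3],"angular": [12.4,16.8,4.2],"grip": 0.2},{"linear": [-7.5,-2.8,4.3],"angular": [12.4,16.8,4.2],"grip": 0.2}])

```text
t: 6.0
ee_pos: [530.8, 37.5, 253.8]
tool_rot: [-0.064, 0.877, 0.17, 0.444]
force: [0.0, 0.7, -0.8]
finger_gap: 0.688
grip_force: 34.7
```

```bash
cat >> w.py <<'E'
z=RK.inv().apply(q.apply([0,0,1])); x=RK.inv().apply(q.apply([1,0,0])); print("tool z in rack",z,"x",x)
u=q.apply(ori(0,-30).inv().apply(RK.apply([0,1,0]))); print("cup axis",RK.inv().apply(u),"off deg",np.degrees(np.arccos(u[2])))
E
python3 w.py -7 15 120 -70 60
```

```text
t 6.0 grasp rack [ 30.382  63.97  250.258] q [-1.357 -0.494  1.121  2.457  1.788  0.228 -2.929] F [ 0.026  0.703 -0.845] gap 0.6882602295693014 grip 34.69927489757538
lin [-13.65   3.     3.79] ang [2.7 6.7 0.9]
tool z in rack [ 0.769  0.229 -0.597] x [0.558 0.216 0.801]
cup axis [0.099 0.073 0.992] off deg 7.04726702079033
```

```bash
python3 w.py 0 25 260 0 0
```

```text
t 6.0 grasp rack [ 30.382  63.97  250.258] q [-1.357 -0.494  1.121  2.457  1.788  0.228 -2.929] F [ 0.026  0.703 -0.845] gap 0.6882602295693014 grip 34.69927489757538
lin [-1.28  2.81 -3.57] ang [ 34.9 -44.6 -65.2]
tool z in rack [ 0.769  0.229 -0.597] x [0.558 0.216 0.801]
cup axis [0.099 0.073 0.992] off deg 7.04726702079033
```

Call:
apply_moves(targets=[{"linear": [-1.3,2.8,-3.6],"angular": [34.9,-44.6,-65.2],"grip": 0.2},{"linear": [-1.3,2.8,-3.6],"angular": [34.9,-44.6,-65.2],"grip": 0.2},{"linear": [-1.3,2.8,-3.6],"angular": [34.9,-44.6,-65.2],"grip": 0.2},{"linear": [-1.3,2.8,-3.6],"angular": [34.9,-44.6,-65.2],"grip": 0.2},{"linear": [-1.3,2.8,-3.6],"angular": [34.9,-44.6,-65.2],"grip": 0.2},{"linear": [-1.3,2.8,-3.6],"angular": [34.9,-44.6,-65.2],"grip": 0.2},{"linear": [-1.3,2.8,-3.6],"angular": [34.9,-44.6,-65.2],"grip": 0.2},{"linear": [-1.3,2.8,-3.6],"angular": [34.9,-44.6,-65.2],"grip": 0.2},{"linear": [-1.3,2.8,-3.6],"angular": [34.9,-44.6,-65.2],"grip": 0.2},{"linear": [-1.3,2.8,-3.6],"angular": [34.9,-44.6,-65.2],"grip": 0.2},{"linear": [-1.3,2.8,-3.6],"angular": [34.9,-44.6,-65.2],"grip": 0.2},{"linear": [-1.3,2.8,-3.6],"angular": [34.9,-44.6,-65.2],"grip": 0.2}])

```text
t: 7.2
ee_pos: [506.2, -1.7, 265.9]
tool_rot: [-0.006, 0.79, 0.6, 0.123]
force: [0.5, 0.3, -1.3]
finger_gap: 0.689
grip_force: 34.7
```

```bash
python3 w.py 0 25 260 0 0;  python3 w.py 10 25 230 90 60|grep lin
```

```text
t 7.2 grasp rack [  0.613  25.435 260.039] q [-1.661 -0.461  1.366  2.009  0.409  1.027 -0.714] F [ 0.499  0.254 -1.324] gap 0.6890385112056344 grip 34.678282141685486
lin [0.06 0.04 0.  ] ang [  9.8 -10.3 -18. ]
tool z in rack [ 0.195  0.149 -0.969] x [0.291 0.935 0.202]
cup axis [0.155 0.735 0.66 ] off deg 48.72272607790537
lin [-0.16  1.    3.5 ] ang [ 70.3  39.9 -87.6]
```

Call:
apply_moves(targets=[{"linear": [0,1,3.5],"angular": [70,40,-88],"grip": 0.2},{"linear": [0,1,3.5],"angular": [70,40,-88],"grip": 0.2},{"linear": [0,1,3.5],"angular": [70,40,-88],"grip": 0.2},{"linear": [0,1,3.5],"angular": [70,40,-88],"grip": 0.2},{"linear": [0,1,3.5],"angular": [70,40,-88],"grip": 0.2},{"linear": [0,1,3.5],"angular": [70,40,-88],"grip": 0.2},{"linear": [0,1,3.5],"angular": [70,40,-88],"grip": 0.2},{"linear": [0,1,3.5],"angular": [70,40,-88],"grip": 0.2},{"linear": [0,1,3.5],"angular": [70,40,-88],"grip": 0.2},{"linear": [0,1,3.5],"angular": [70,40,-88],"grip": 0.2},{"linear": [0,1,3.5],"angular": [70,40,-88],"grip": 0.2},{"linear": [0,1,3.5],"angular": [70,40,-88],"grip": 0.2},{"linear": [0,1,3.5],"angular": [70,40,-88],"grip": 0.2},{"linear": [0,1,3.5],"angular": [70,40,-88],"grip": 0.2},{"linear": [0,1,3.5],"angular": [70,40,-88],"grip": 0.2},{"linear": [0,1,3.5],"angular": [70,40,-88],"grip": 0.2}])

```text
t: 8.8
ee_pos: [273.1, 18.2, 362.7]
tool_rot: [-0.372, 0.058, 0.926, 0.019]
force: [0.2, 0.7, -0.7]
finger_gap: 0.691
grip_force: 34.9
```

```bash
python3 w.py 7 25 160 90 60
```

```text
t 8.8 grasp rack [-236.613   55.563  358.378] q [-1.879 -0.494  1.454  1.907  0.02   1.926  0.845] F [ 0.182  0.7   -0.657] gap 0.691087062073328 grip 34.90567445755005
lin [-31.59   1.25  -2.62] ang [ 7.3 16.2 -6.2]
tool z in rack [-0.683  0.11  -0.722] x [-0.711  0.124  0.692]
cup axis [-0.274  0.053  0.96 ] off deg 16.22887407446735
```

```bash
cat > g.py <<'E'
from h import *
import sys
x,y,z,phi,tilt=map(float,sys.argv[1:]); go(rack([x,y,z]),phi+90-YAW,tilt)
E
python3 g.py 220 700 360 74 30
```

```text
lin [10.24 67.33  8.83] ang [ 48.4 -11.7 -65.1]
```

Call:
apply_moves(targets=[{"linear": [10,67,9],"angular": [48,-12,-65],"grip": 0.2},{"linear": [10,67,9],"angular": [48,-12,-65],"grip": 0.2},{"linear": [10,67,9],"angular": [48,-12,-65],"grip": 0.2},{"linear": [10,67,9],"angular": [48,-12,-65],"grip": 0.2},{"linear": [10,67,9],"angular": [48,-12,-65],"grip": 0.2},{"linear": [10,67,9],"angular": [48,-12,-65],"grip": 0.2},{"linear": [10,67,9],"angular": [48,-12,-65],"grip": 0.2},{"linear": [10,67,9],"angular": [48,-12,-65],"grip": 0.2},{"linear": [10,67,9],"angular": [48,-12,-65],"grip": 0.2},{"linear": [10,67,9],"angular": [48,-12,-65],"grip": 0.2},{"linear": [10,67,9],"angular": [48,-12,-65],"grip": 0.2},{"linear": [10,67,9],"angular": [48,-12,-65],"grip": 0.2},{"linear": [10,67,9],"angular": [48,-12,-65],"grip": 0.2},{"linear": [10,67,9],"angular": [48,-12,-65],"grip": 0.2},{"linear": [10,67,9],"angular": [48,-12,-65],"grip": 0.2},{"linear": [10,67,9],"angular": [48,-12,-65],"grip": 0.2}])

```text
t: 10.4
ee_pos: [154.8, 302.6, 412.0]
tool_rot: [-0.191, -0.58, 0.779, -0.144]
force: [0.4, 0.0, -1.4]
finger_gap: 0.69
grip_force: 34.9
```

```bash
python3 w.py; python3 g.py 220 700 360 74 30;python3 g.py 520 600 340 49 30;python3 g.py 780 250 340 18 30
```

```text
t 10.4 grasp rack [-338.803  341.724  406.671] q [-2.816 -0.155  1.455  1.758  0.107  1.884  1.457] F [ 0.447  0.014 -1.435] gap 0.68960137148818 grip 34.9362051486969
tool z in rack [-0.15  -0.439 -0.886] x [-0.294 -0.836  0.464]
cup axis [-0.179 -0.504  0.845] off deg 32.341721259665235
lin [-37.8    5.17 -14.55] ang [ 0.1  2.3 -0.7]
lin [-37.9  -26.56 -12.2 ] ang [-11.9   2.4  21.2]
lin [-14.77 -61.62   0.08] ang [-26.9   2.3  48.4]
```

```bash
cat > kin.py <<'E'
from h import *
from scipy.optimize import least_squares
D=[([-1.3989844,.39909862,.04503067,1.53775234,-.01871905,1.20684068,-.0506886],[173.71,625.83,255.38],[-6.5e-5,.13493,.99085,-.00084]),
([-0.904,.258,.647,1.922,.388,1.16,-.4],[507.6,-15.8,245.9],[.187,.667,.699,-.178]),
([-.805,.585,.576,2.06,.304,.728,-.487],[509.1,-19.6,48.6],[.187,.668,.698,-.177]),
([-1.295,-.288,1.147,2.456,1.589,.248,-2.768],[521.8,-18.4,209.6],[.038,.911,.157,.38]),
([-1.357,-.494,1.121,2.457,1.788,.228,-2.929],[530.8,37.5,253.8],[-.064,.877,.17,.444]),
([-1.661,-.461,1.366,2.009,.409,1.027,-.714],[506.2,-1.7,265.9],[-.006,.79,.6,.123]),
([-1.879,-.494,1.454,1.907,.02,1.926,.845],[273.1,18.2,362.7],[-.372,.058,.926,.019]),
([-2.816,-.155,1.455,1.758,.107,1.884,1.457],[154.8,302.6,412.],[-.191,-.58,.779,-.144])]
def fk(q,p,s,chain=False):
    # s: signs of roll joints 1,3,5,7 ; p: base yaw, h, d2(x off), L1, a3, L2, a5, L3, tool yaw, x6
    T=R.from_euler('z',p[0]); o=np.zeros(3)
    T=T*R.from_euler('z',s[0]*q[0]); o=o+T.apply([p[2],0,p[1]]); pts=[o]
    T=T*R.from_euler('y',q[1])*R.from_euler('z',s[1]*q[2]); o=o+T.apply([p[4],0,p[3]]); pts.append(o)
    T=T*R.from_euler('y',q[3])*R.from_euler('z',s[2]*q[4]); o=o+T.apply([p[6],0,p[5]]); pts.append(o)
    T=T*R.from_euler('y',q[5])*R.from_euler('z',s[3]*q[6]+p[8]); o=o+T.apply([0,0,p[7]])+T.apply(R.from_euler('z',-p[8]-s[3]*q[6]).apply([p[9],0,0]))
    return (o,T,pts) if chain else (o,T)
def res(p,s):
    r=[]
    for q,x,w in D:
        o,T=fk(q,p,s); r+=list((o-x)/100)+list((T.inv()*R.from_quat(w,scalar_first=True)).as_rotvec())
    return np.array(r)
if __name__=="__main__":
    import itertools
    best=None
    for s in itertools.product((1,-1),repeat=4):
        for b,ty in itertools.product((0,1.57,3.14,-1.57),repeat=2):
            f=least_squares(res,[b,340,0,400,0,400,0,200,ty,0],args=(s,))
            if best is None or f.cost<best[0]: best=(f.cost,s,f.x)
    print(best[0],best[1],np.round(best[2],3).tolist()); np.savez("kin.npz",s=best[1],p=best[2])
    print(np.abs(res(best[2],best[1])).reshape(-1,6).max(1))
E
python3 kin.py
```

```text
0.07037003371312586 (-1, -1, -1, -1) [-0.06, 259.821, -10.092, 526.356, 0.938, 491.755, -0.243, 317.953, 1.521, -5.291]
[0.10290159 0.11387651 0.20780743 0.0466582  0.09355314 0.1210051
 0.11249001 0.02697289]
```

```bash
python3 - <<'E'
import kin; from kin import *
k=np.load("kin.npz"); s=k["s"]
def fk2(q,p,s): return fk(np.array(q)+np.r_[0,p[10:15],0],p[:10],s)
def r2(p):
    r=[]
    for q,x,w in D:
        o,T=fk2(q,p,s); r+=list((o-x)/100)+list((T.inv()*R.from_quat(w,scalar_first=True)).as_rotvec())
    return np.array(r)
f=least_squares(r2,np.r_[k["p"],np.zeros(5)],x_scale=np.r_[.1,10,10,10,10,10,10,10,.1,10,.1*np.ones(5)])
print(f.cost,np.round(f.x,3).tolist()); print(np.round(np.abs(r2(f.x)).reshape(-1,6),3))
E
```

```text
0.008291769248673251 [0.001, 258.15, -7.019, 513.945, 19.072, 475.361, -2.652, 312.379, 1.527, 5.157, -0.015, 0.059, -0.0, 0.02, -0.009]
[[0.    0.028 0.001 0.025 0.04  0.003]
 [0.048 0.012 0.011 0.004 0.012 0.007]
 [0.009 0.002 0.015 0.018 0.023 0.001]
 [0.004 0.013 0.002 0.014 0.009 0.008]
 [0.007 0.017 0.019 0.016 0.011 0.011]
 [0.012 0.052 0.024 0.001 0.01  0.002]
 [0.012 0.037 0.028 0.028 0.013 0.002]
 [0.016 0.001 0.016 0.021 0.002 0.009]]
```

```bash
cat > ik.py <<'E'
from kin import *
s=(-1,-1,-1,-1); PP=np.array([0.001,258.15,-7.019,513.945,19.072,475.361,-2.652,312.379,1.527,5.157,-.015,.059,0,.02,-.009])
def FK(q,chain=False): return fk(np.array(q)+np.r_[0,PP[10:15],0],PP[:10],s,chain)
LO=np.array([-2.82,-.49,-1.37,0,-1.36,.23,-2.94])+.04; HI=np.array([2.82,2.23,1.46,2.46,4.5,2,2.94])-.04
def ik(P,T,q0,w=.02,lo=LO,hi=HI,qr=None):
    qr=q0 if qr is None else qr
    def r(q):
        o,t=FK(q); return np.r_[(o-P)/50,3*(t.inv()*T).as_rotvec(),w*(q-qr)]
    f=least_squares(r,np.clip(q0,lo+1e-3,hi-1e-3),bounds=(lo,hi)); o,t=FK(f.x)
    return f.x,np.linalg.norm(o-P),np.degrees((t.inv()*T).magnitude())
def pose(g,yaw,tilt): t=ori(yaw,tilt); return world(g)-t.apply([0,0,6.]),t
E
python3 - <<'E'
from ik import *
np.set_printoptions(precision=2,suppress=True)
rng=np.random.default_rng(0)
for yaw in range(-180,180,30):
    h=np.radians(yaw); d=np.array([-np.sin(h),np.cos(h),0])   # heading of tool in rack
    g=np.array([0,20,70])-7*d; P,T=pose(g,yaw,60); b=None
    for i in range(25):
        q,e,a=ik(P,T,rng.uniform(LO,HI),w=0.001)
        if e<3 and a<2:
            m=np.min(np.r_[q-LO,HI-q]); el=FK(q,True)[2]
            if b is None or m>b[0]: b=(m,q,el[1],el[2])
    print(yaw,d[:2],b)
E
```

```text
-180 [ 0. -1.] (np.float64(0.4814181907528059), array([-0.53,  0.71, -0.03,  1.94,  0.89,  1.31,  2.  ]), array([290.91, 170.96, 640.07]), array([496.53, 278.61, 225.22]))
-150 [ 0.5  -0.87] (np.float64(0.14444760117691002), array([-0.31,  0.61, -0.36,  2.28,  1.45,  1.24,  1.84]), array([280.73,  95.48, 673.32]), array([354.77, 234.93, 224.94]))
-120 [ 0.87 -0.5 ] None
-90 [1. 0.] None
-60 [0.87 0.5 ] None
-30 [0.5  0.87] (np.float64(0.21530600021746338), array([ 1.38,  0.88, -0.99,  2.2 , -0.71,  0.62,  0.71]), array([  89.21, -381.69,  582.67]), array([ 379.34, -260.48,  226.14]))
0 [-0.  1.] (np.float64(0.5106342470702008), array([ 0.61,  0.74, -0.19,  1.87, -0.81,  1.34,  1.01]), array([ 288.23, -198.22,  628.52]), array([ 522.39, -290.78,  225.32]))
30 [-0.5   0.87] (np.float64(0.37479691726877973), array([ 0.55,  0.89, -0.34,  1.57, -0.43,  1.59,  0.98]), array([ 342.94, -202.76,  574.61]), array([ 662.68, -244.87,  225.37]))
60 [-0.87  0.5 ] (np.float64(0.1414617112064791), array([ 0.45,  1.01, -0.5 ,  1.37, -0.07,  1.82,  1.06]), array([ 394.24, -179.1 ,  524.37]), array([ 761.07, -135.42,  225.2 ]))
90 [-1.  0.] (np.float64(0.04052440480500952), array([-0.04,  0.99, -0.01,  1.3 , -0.01,  1.92,  1.58]), array([428.63,  14.77, 531.08]), array([792.02,   6.34, 224.73]))
120 [-0.87 -0.5 ] (np.float64(0.1963395655802782), array([-0.6 ,  1.07,  0.62,  1.4 , -0.05,  1.76,  2.19]), array([373.9 , 244.11, 500.63]), array([748.65, 144.46, 225.66]))
150 [-0.5  -0.87] (np.float64(0.30923333360589633), array([-0.25,  0.85, -0.21,  1.63,  0.67,  1.65,  1.89]), array([372.7 ,  99.98, 590.02]), array([639.95, 246.03, 225.02]))
```

```bash
cat > sim.py <<'E'
from ik import *
from scipy.spatial.transform import Slerp
np.set_printoptions(precision=2,suppress=True)
lo,hi=LO-.035,HI+.035
def follow(q,targets,step=50,ang=8.59):
    "targets: list of (P,T); least joint motion tracking"
    for P1,T1 in targets:
        P0,T0=FK(q); n=int(max(np.linalg.norm(P1-P0)/step,np.degrees((T0.inv()*T1).magnitude())/ang))+1
        sl=Slerp([0,1],R.concatenate([T0,T1]))
        for k in range(1,n+1): q,e,a=ik(P0+(P1-P0)*k/n,sl(k/n),q,w=.02,lo=lo,hi=hi)
        print(n,q,"err",round(e,1),round(a,1))
    return q
E
python3 - <<'E'
from sim import *
q=np.array(D[0][0]); print("hist"); q=follow(q,[pose([0,7,240],0,-30),pose([0,5,43],0,-30),pose([0,5,190],0,-30),pose([-7,15,190],-90,60)])
print("plan"); q=np.array(D[-1][0]); qt=np.array([-.6,1.07,.62,1.4,-.05,1.76,2.19])
W=[FK(q+(qt-q)*k) for k in (.25,.5,.75,1)]
for P,T in W: print(P)
follow(q,W)
E
```

```text
hist
15 [-0.88  0.27  0.63  1.91  0.37  1.16 -0.38] err 0.0 0.0
4 [-0.78  0.58  0.56  2.05  0.28  0.75 -0.45] err 0.0 0.0
3 [-0.85  0.33  0.62  1.96  0.35  1.05 -0.4 ] err 0.0 0.0
14 [ 0.36 -0.08 -0.25  2.45 -1.35  0.24 -0.13] err 15.8 17.6
plan
[225.87 304.46 428.6 ]
[336.28 291.12 374.4 ]
[466.52 193.71 247.84]
[518.84  -0.38  69.6 ]
2 [-2.81 -0.23  1.45  1.69  0.28  1.9   1.24] err 2.4 1.8
3 [-2.81 -0.48  1.45  1.72  0.53  1.87  1.04] err 17.5 13.7
5 [-2.46 -0.48  1.45  1.95  0.72  1.51  1.17] err 51.9 38.0
7 [-1.94 -0.48  1.45  2.26  0.88  1.07  1.31] err 119.4 61.8
```

```bash
cat > srch.py <<'E'
from sim import *
import io,contextlib,time,sys
def place(yc=12,z=64,yaw=120):
    h=np.radians(yaw); d=np.array([-np.sin(h),np.cos(h),0]); return pose(np.array([0,yc,z])-7*d,yaw,60)
def coarse(q,tg,steps):
    tot=0
    for P1,T1 in tg:
        P0,T0=FK(q); n=int(max(np.linalg.norm(P1-P0)/50,np.degrees((T0.inv()*T1).magnitude())/8.59))+1; tot+=n
        m=max(2,n//3); sl=Slerp([0,1],R.concatenate([T0,T1]))
        for k in range(1,m+1): q,e,a=ik(P0+(P1-P0)*k/m,sl(k/m),q,w=.02,lo=lo,hi=hi)
        if e>8 or a>6: return None
    return tot,q
if __name__=="__main__":
    rng=np.random.default_rng(1); q0=robot.observe()["q"]; t0=time.time(); out=[]
    while time.time()-t0<240:
        W=[]
        for i in range(rng.integers(1,3)):
            r,ph=rng.uniform(450,880),rng.uniform(0,80); tilt=rng.choice([0,30,-30]); yaw=rng.integers(-6,13)*15
            W.append((r,ph,rng.uniform(330,450),yaw,tilt))
        tg=[]
        for r,ph,z,yaw,tilt in W:
            p=np.array([r*np.cos(np.radians(ph)),r*np.sin(np.radians(ph)),z]); tg.append((p,ori(yaw,tilt)))
        c=coarse(q0,tg+[place(z=200),place()],3)
        if c: out.append((c[0],W,c[1]))
    out.sort(key=lambda a:a[0]); print(len(out))
    for o in out[:6]: print(o[0],[np.round(w).astype(int).tolist() for w in o[1]],o[2])
E
timeout 400 python3 srch.py
```

```text
339
20 [[471, 76, 337, 150, 30]] [-0.73  1.2   0.9   1.41 -0.23  1.77  2.38]
20 [[502, 72, 387, 165, 0]] [-0.75  1.23  0.94  1.41 -0.25  1.78  2.41]
20 [[489, 75, 334, 165, 30]] [-0.74  1.22  0.93  1.41 -0.24  1.78  2.4 ]
21 [[453, 52, 430, 105, 0]] [-0.65  1.12  0.73  1.41 -0.11  1.75  2.26]
21 [[477, 78, 360, 165, 0]] [-0.74  1.22  0.93  1.41 -0.25  1.78  2.4 ]
21 [[473, 44, 370, 90, 0]] [-0.65  1.12  0.73  1.41 -0.11  1.75  2.26]
```

```bash
python3 - <<'E'
from srch import *
q=robot.observe()["q"]; r,ph=np.array(453),np.radians(52); T=ori(105,0)
W=[(np.array([r*np.cos(ph),r*np.sin(ph),430]),T),place(z=200),place(z=66)]
for w in W: q=follow(q,[w]); print([p.round() for p in FK(q,True)[2]])
s=robot.observe(); p0,q0=s["ee_pos"],R.from_quat(s["tool_rot"],scalar_first=True)
for P,t in W: print("lin",q0.inv().apply(P-p0)/10,"ang",(q0.inv()*t).as_rotvec(degrees=True)); p0,q0=P,t
E
```

```text
8 [-2.26 -0.19  1.09  1.71  0.17  1.53  0.7 ] err 0.0 0.0
[array([  4.,  -5., 258.]), array([ 80., -68., 763.]), array([281., 362., 742.])]
10 [-2.03 -0.48  1.45  2.03  0.76  1.43  1.44] err 74.6 52.2
[array([  3.,  -6., 258.]), array([ 130., -217.,  710.]), array([457.,  83., 540.])]
7 [-1.93 -0.48  1.45  2.27  0.89  1.07  1.31] err 119.2 61.7
[array([  2.,  -7., 258.]), array([ 106., -230.,  710.]), array([390.,  53., 454.])]
lin [ -6.95 -10.33  -5.63] ang [-13.66 -25.31  54.59]
lin [-11.75 -41.97  22.7 ] ang [  7.85  59.64 -13.6 ]
lin [-11.6   0.    6.7] ang [0. 0. 0.]
```

```bash
sed -i 's/m=max(2,n\/\/3)/m=n/; s/r,ph=rng.uniform(450,880)/r,ph=rng.uniform(550,880)/; s/time.time()-t0<240/time.time()-t0<100/' srch.py
sed -i 's/rng=np.random.default_rng(1)/rng=np.random.default_rng(int(sys.argv[1]))/' srch.py
nproc; export OMP_NUM_THREADS=1; for i in 1 2 3 4; do timeout 300 python3 srch.py $i & done; wait
```

```text
4
this script no longer has the robot
this script no longer has the robot
this script no longer has the robot
41
25 [[593, 42, 351, 90, -30]] [-0.65  1.11  0.72  1.41 -0.11  1.75  2.25]
27 [[638, 71, 333, 105, -30]] [-0.69  1.16  0.82  1.41 -0.17  1.76  2.32]
27 [[595, 40, 410, 75, -30]] [-0.63  1.1   0.7   1.41 -0.09  1.75  2.24]
28 [[628, 64, 426, 90, -30]] [-0.67  1.14  0.77  1.41 -0.14  1.76  2.29]
29 [[630, 73, 345, 75, 0]] [-0.64  1.11  0.71  1.41 -0.1   1.75  2.25]
29 [[712, 78, 330, 165, -30]] [-0.75  1.23  0.95  1.41 -0.26  1.78  2.41]Exception ignored in: <_io.TextIOWrapper mode='rw' encoding='UTF-8'>
Traceback (most recent call last):
BrokenPipeError: [Errno 32] Broken pipe
Exception ignored in: <_io.TextIOWrapper mode='rw' encoding='UTF-8'>
Traceback (most recent call last):
BrokenPipeError: [Errno 32] Broken pipe
Exception ignored in: <_io.TextIOWrapper mode='rw' encoding='UTF-8'>
Traceback (most recent call last):
BrokenPipeError: [Errno 32] Broken pipe
```

```bash
cat > nx.py <<'E'
from srch import *
def rel(W,q=None):
    s=robot.observe(); q=s["q"]; p0,q0=s["ee_pos"],R.from_quat(s["tool_rot"],scalar_first=True)
    for P,t in W:
        print("lin",q0.inv().apply(P-p0)/10,"ang",(q0.inv()*t).as_rotvec(degrees=True)); p0,q0=P,t
        q=follow(q,[(P,t)]); print("   pts",[x.round() for x in FK(q,True)[2]])
E
python3 -c "
from nx import *
rel([(np.array([456,382,410.]),ori(75,-30)),place(z=200),place(z=66)])"
```

```text
lin [-14.52 -26.58  -7.27] ang [  1.62 -45.97  88.83]
12 [-2.14  0.27  1.35  1.69  0.18  1.13  0.47] err 0.0 0.0
   pts [array([  4.,  -6., 258.]), array([-54., 118., 754.]), array([307., 419., 682.])]
lin [ -2.12 -36.73  25.13] ang [ 12.88  84.92 -48.05]
12 [-0.66  0.94  0.76  1.39  0.01  1.9   2.3 ] err 0.0 0.0
   pts [array([ -6.,  -4., 258.]), array([332., 243., 557.]), array([749., 136., 356.])]
lin [-11.6   0.    6.7] ang [0. 0. 0.]
3 [-0.63  1.1   0.7   1.41 -0.09  1.75  2.24] err 0.0 0.0
   pts [array([ -6.,  -4., 258.]), array([373., 258., 486.]), array([749., 136., 222.])]
```

Call:
apply_moves(targets=[{"linear": [-1.2,-2.2,-0.6],"angular": [0.1,-3.8,7.4],"grip": 0.2},{"linear": [-2.4,-4.4,-1.2],"angular": [0.3,-7.7,14.8],"grip": 0.2},{"linear": [-3.6,-6.6,-1.8],"angular": [0.4,-11.5,22.2],"grip": 0.2},{"linear": [-4.8,-8.9,-2.4],"angular": [0.5,-15.3,29.6],"grip": 0.2},{"linear": [-6,-11.1,-3],"angular": [0.7,-19.2,37],"grip": 0.2},{"linear": [-7.3,-13.3,-3.6],"angular": [0.8,-23,44.4],"grip": 0.2},{"linear": [-8.5,-15.5,-4.2],"angular": [0.9,-26.8,51.8],"grip": 0.2},{"linear": [-9.7,-17.7,-4.8],"angular": [1.1,-30.6,59.2],"grip": 0.2},{"linear": [-10.9,-19.9,-5.4],"angular": [1.2,-34.5,66.6],"grip": 0.2},{"linear": [-12.1,-22.2,-6.1],"angular": [1.3,-38.3,74],"grip": 0.2},{"linear": [-13.3,-24.4,-6.7],"angular": [1.5,-42.1,81.4],"grip": 0.2},{"linear": [-14.5,-26.6,-7.3],"angular": [1.6,-46,88.8],"grip": 0.2},{"linear": [-14.5,-26.6,-7.3],"angular": [1.6,-46,88.8],"grip": 0.2},{"linear": [-14.5,-26.6,-7.3],"angular": [1.6,-46,88.8],"grip": 0.2}])

```text
t: 11.8
ee_pos: [456.1, 381.3, 410.0]
tool_rot: [0.257, 0.104, 0.96, -0.029]
force: [1.1, 0.7, -0.7]
finger_gap: 0.691
grip_force: 34.9
```

```bash
python3 w.py; python3 -c "
from nx import *
rel([place(z=200),place(z=66)])"
```

```text
t 11.8 grasp rack [-30.532 408.679 404.839] q [-2.139  0.251  1.345  1.708  0.23   1.116  0.447] F [ 1.135  0.664 -0.701] gap 0.6905876994445557 grip 34.90479826927185
tool z in rack [ 0.483 -0.131 -0.866] x [-0.837  0.222 -0.501]
cup axis [-0.966  0.258 -0.001] off deg 90.03391972121864
lin [ -2.02 -36.62  25.19] ang [ 12.7   84.9  -48.06]
12 [-0.66  0.94  0.75  1.39  0.02  1.9   2.3 ] err 0.0 0.0
   pts [array([ -6.,  -4., 258.]), array([332., 241., 559.]), array([749., 136., 356.])]
lin [-11.6   0.    6.7] ang [0. 0. 0.]
3 [-0.63  1.1   0.69  1.41 -0.08  1.75  2.23] err 0.0 0.0
   pts [array([ -6.,  -4., 258.]), array([374., 257., 487.]), array([749., 136., 222.])]
```

Call:
apply_moves(targets=[{"linear": [-0.1,-2.6,1.8],"angular": [0.9,6.1,-3.4],"grip": 0.2},{"linear": [-0.3,-5.2,3.6],"angular": [1.8,12.1,-6.9],"grip": 0.2},{"linear": [-0.4,-7.8,5.4],"angular": [2.7,18.2,-10.3],"grip": 0.2},{"linear": [-0.6,-10.5,7.2],"angular": [3.6,24.3,-13.7],"grip": 0.2},{"linear": [-0.7,-13.1,9],"angular": [4.5,30.3,-17.2],"grip": 0.2},{"linear": [-0.9,-15.7,10.8],"angular": [5.4,36.4,-20.6],"grip": 0.2},{"linear": [-1,-18.3,12.6],"angular": [6.3,42.4,-24],"grip": 0.2},{"linear": [-1.1,-20.9,14.4],"angular": [7.3,48.5,-27.5],"grip": 0.2},{"linear": [-1.3,-23.5,16.2],"angular": [8.2,54.6,-30.9],"grip": 0.2},{"linear": [-1.4,-26.1,18],"angular": [9.1,60.6,-34.4],"grip": 0.2},{"linear": [-1.6,-28.8,19.8],"angular": [10,66.7,-37.8],"grip": 0.2},{"linear": [-1.7,-31.4,21.6],"angular": [10.9,72.8,-41.2],"grip": 0.2},{"linear": [-1.9,-34,23.4],"angular": [11.8,78.8,-44.7],"grip": 0.2},{"linear": [-2,-36.6,25.2],"angular": [12.7,84.9,-48.1],"grip": 0.2},{"linear": [-2,-36.6,25.2],"angular": [12.7,84.9,-48.1],"grip": 0.2},{"linear": [-2,-36.6,25.2],"angular": [12.7,84.9,-48.1],"grip": 0.2},{"linear": [-2,-36.6,25.2],"angular": [12.7,84.9,-48.1],"grip": 0.2}])

```text
t: 13.5
ee_pos: [518.9, -5.3, 204.0]
tool_rot: [-0.477, -0.245, 0.832, -0.139]
force: [-0.5, -0.6, -0.7]
finger_gap: 0.686
grip_force: 34.9
```

```bash
python3 w.py; python3 -c "
from nx import *
rel([place(z=100),place(z=66)])"; python3 -c "
from h import *
a=robot.read_camera('side')[130:350,230:390];b=robot.read_camera('top')[165:325,250:410]
cv2.imwrite('pics/f.png',np.hstack([cv2.resize(a[:,:,::-1],(400,550)),cv2.resize(b[:,:,::-1],(400,400)).copy() if 0 else cv2.resize(b[:,:,::-1],(400,550))]))"
```

```text
t 13.5 grasp rack [  7.495  17.833 200.989] q [-0.672  0.915  0.746  1.416  0.02   1.876  2.266] F [-0.477 -0.635 -0.697] gap 0.6861928627978575 grip 34.898881316185
tool z in rack [-0.747 -0.432 -0.506] x [-0.437 -0.255  0.863]
cup axis [-0.005 -0.005  1.   ] off deg 0.3932233439377777
lin [-8.59 -0.15  5.32] ang [-0.06  0.38  0.14]
2 [-0.63  1.05  0.69  1.41 -0.05  1.79  2.24] err 0.0 0.0
   pts [array([ -6.,  -4., 258.]), array([364., 250., 510.]), array([749., 136., 256.])]
lin [-2.94  0.    1.7 ] ang [0. 0. 0.]
1 [-0.62  1.09  0.67  1.41 -0.08  1.75  2.22] err 0.0 0.0
   pts [array([ -6.,  -4., 258.]), array([374., 253., 490.]), array([749., 136., 222.])]
```

View pics/f.png

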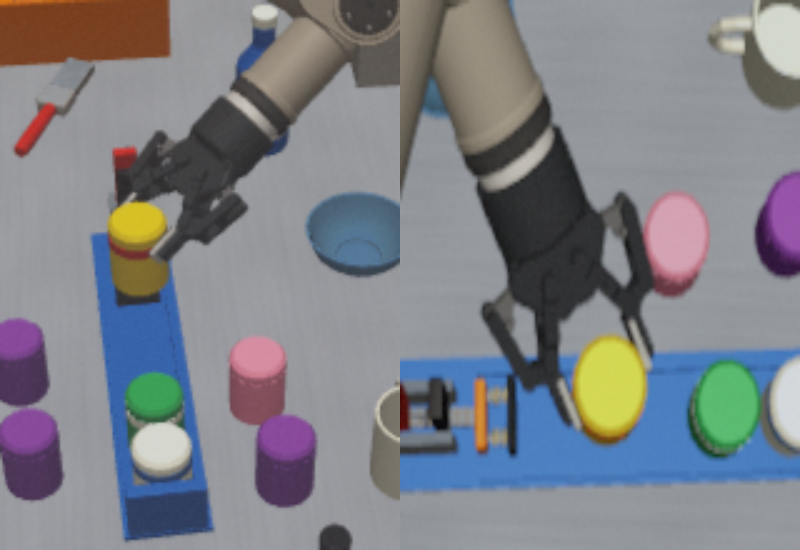

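```bash
python3 -c "
from h import *
for n,b in(('top',(315,255,352,300)),('side',(265,205,305,250))):
    m,s,c=mask(robot.read_camera(n),(20,140,190),(34,255,255),b); print(n,s,c)
    if n=='top': ct=(s[0]+s[2]/2-.5,s[1]+s[3]/2-.5)
    else: cs=(s[0]+s[2]/2-.5,s[1]+s[3]/2-.5)
p,e=tri(cs,ct); print(p,e,rack(p))"
```

```text
top [321 264  27  26 558] [333.78136201 276.36917563]
side [274 211  21  16 267] [284.27715356 218.41573034]
[506.28376976 -12.39097373 217.1102065 ] 1.5517106826489153 [ -0.99298857  13.8677821  217.1102065 ]
```

Call:
apply_moves(targets=[{"linear": [-3,0,1.8],"angular": [0,0.4,0],"grip": 0.2},{"linear": [-6,0,3.6],"angular": [0,0.4,0],"grip": 0.2},{"linear": [-9,0,5.3],"angular": [0,0.4,0],"grip": 0.2},{"linear": [-10.5,0,6.2],"angular": [0,0.4,0],"grip": 0.2},{"linear": [-11.2,0,6.6],"angular": [0,0.4,0],"grip": 0.2},{"linear": [-11.2,0,6.6],"angular": [0,0.4,0],"grip": 0.2},{"linear": [-11.2,0,6.6],"angular": [0,0.4,0],"grip": 0.2}])

```text
t: 14.4
ee_pos: [517.7, -6.6, 74.3]
tool_rot: [-0.482, -0.243, 0.83, -0.14]
force: [-1.4, 2.0, 2.3]
finger_gap: 0.686
grip_force: 35.0
```

```bash
python3 w.py 6 18 64 120 60
```

```text
t 14.4 grasp rack [ 6.116 16.537 71.301] q [-0.64   1.076  0.683  1.435 -0.066  1.726  2.211] F [-1.351  2.017  2.326] gap 0.6859699671302654 grip 35.03394842147827
lin [-0.66  0.13  0.31] ang [ 0.  -0.3  0.1]
tool z in rack [-0.752 -0.434 -0.496] x [-0.429 -0.249  0.868]
cup axis [0.005 0.001 1.   ] off deg 0.28890363670959934
```

Call:
apply_moves(targets=[{"linear": [-0.2,0,0.1],"angular": [0,0,0],"grip": 0.2},{"linear": [-0.4,0,0.2],"angular": [0,0,0],"grip": 0.2},{"linear": [-0.4,0,0.2],"angular": [0,0,0],"grip": 0.2}])

```text
t: 14.7
ee_pos: [518.1, -6.5, 73.2]
tool_rot: [-0.484, -0.242, 0.829, -0.141]
force: [1.9, 5.7, 15.2]
finger_gap: 0.689
grip_force: 36.2
```

```bash
python3 w.py 6 18 64 120 60; python3 -c "
from h import *
a=robot.read_camera('side')[200:310,240:340];b=robot.read_camera('top')[240:320,290:390]
cv2.imwrite('pics/g.png',np.hstack([cv2.resize(a[:,:,::-1],(400,440)),cv2.resize(b[:,:,::-1],(400,440))]))"
```

```text
t 14.7 grasp rack [ 6.562 16.623 70.24 ] q [-0.639  1.08   0.682  1.432 -0.065  1.729  2.209] F [ 1.889  5.658 15.215] gap 0.6892342348370707 grip 36.15756332874298
lin [-0.55  0.15  0.29] ang [ 0.1 -0.5 -0. ]
tool z in rack [-0.754 -0.434 -0.493] x [-0.427 -0.246  0.87 ]
cup axis [0.007 0.004 1.   ] off deg 0.48645178679132955
```

View pics/g.png

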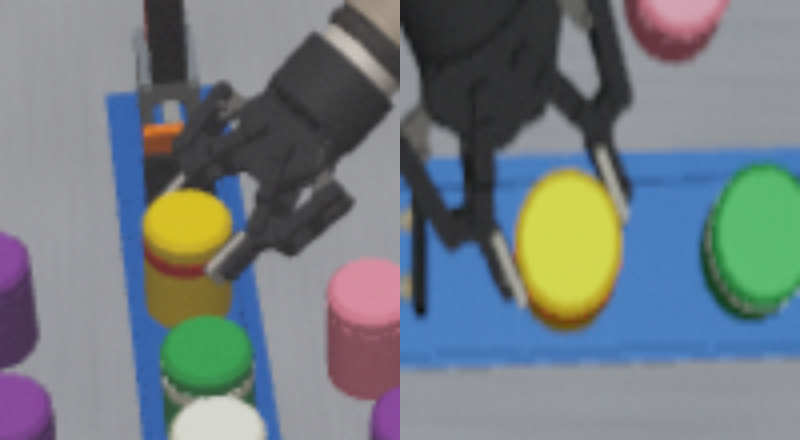

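```bash
cat > cup.py <<'E'
from h import *
for n,b in(('top',(315,255,352,300)),('side',(265,235,305,285))):
    I=robot.read_camera(n); m,s,c=mask(I,(20,140,170 if n=='top' else 190),(34,255,255),b); print(n,s,c)
    c2=(s[0]+s[2]/2-.5,s[1]+s[3]/2-.5)
    for z in(86,94): print(z,rack(plane(n,c2,z)),rack(plane(n,(s[0]-.5,c2[1]),z))[:2],rack(plane(n,(s[0]+s[2]-.5,c2[1]),z))[:2])
    if n=='top': ct=c2
    else: cs=c2
p,e=tri(cs,ct);print(rack(p),e)
E
python3 cup.py
```

```text
top [319 271  26  26 525] [331.77714286 283.67809524]
86 [-0.81988504 14.10892568 86.        ] [-0.20316165 42.97278762] [ -1.43730919 -14.78773311]
94 [-1.63739449 14.42452455 94.        ] [-1.02433823 43.11675735] [ -2.25114733 -14.30031009]
side [277 248  20  15 244] [286.17213115 254.90983607]
86 [-0.74914124 12.92839208 86.        ] [-27.21328605  16.61991924] [25.70889866  9.2377165 ]
94 [-1.20067425  5.1271944  94.        ] [-27.48160238   8.79316436] [25.07419124  1.46207012]
[-0.69208186 14.06331786 84.83488337] 0.017409834031036162
```

```bash
python3 - <<'E'
from h import *
for nm,p,yc in(("green",(291,279.5),-95.1),("white",(293.5,298.5),-164.2),("yellow",(286.5,247.5),14.1)):
    o,d=ray("side",p); ts=[]
    for z in(80,86,94,100): ts.append(round(rack(plane("side",p,z))[1]-(yc+30),1))
    print(nm,ts)
I=robot.read_camera("side"); print(cv2.cvtColor(I,cv2.COLOR_RGB2HSV)[244:272,286])
E
```

```text
green [np.float64(-5.6), np.float64(-11.0), np.float64(-18.2), np.float64(-23.5)]
white [np.float64(-0.9), np.float64(-5.9), np.float64(-12.7), np.float64(-17.7)]
yellow [np.float64(3.0), np.float64(-3.0), np.float64(-11.0), np.float64(-17.0)]
[[  0   9  89]
 [ 15   8  65]
 [ 30   5  50]
 [ 24 164 134]
 [ 26 202 205]
 [ 26 208 213]
 [ 26 212 213]
 [ 26 213 214]
 [ 26 204 214]
 [ 26 204 214]
 [ 26 209 214]
 [ 26 206 214]
 [ 26 206 214]
 [ 26 210 213]
 [ 26 210 214]
 [ 26 210 214]
 [ 26 212 214]
 [ 26 200 204]
 [ 25 199 199]
 [ 24 185 164]
 [ 23 169 131]
 [ 23 161 128]
 [ 10 150 122]
 [  2 158 113]
 [  0 142 115]
 [  9 156 119]
 [ 22 165 127]
 [ 23 161 127]]
```

Call:
apply_moves(targets=[{"linear": [0.43,0,-0.25],"angular": [0,-0.5,0],"grip": 0.2},{"linear": [0.36,-0.08,-0.37],"angular": [0,-0.5,0],"grip": 0.2},{"linear": [0.36,-0.08,-0.37],"angular": [0,-0.5,0],"grip": 0.2},{"linear": [0.1,-0.08,-0.2],"angular": [0,-0.5,0],"grip": 0.2},{"linear": [-0.1,-0.08,-0.1],"angular": [0,-0.5,0],"grip": 0.2},{"linear": [-0.2,-0.08,-0.05],"angular": [0,-0.5,0],"grip": 0.2},{"linear": [-0.2,-0.08,-0.05],"angular": [0,-0.5,0],"grip": 0.2}])

```text
t: 15.65
ee_pos: [519.2, -6.6, 67.0]
tool_rot: [-0.479, -0.244, 0.832, -0.139]
force: [0.9, 1.1, 5.0]
finger_gap: 0.687
grip_force: 35.4
```

```bash
python3 w.py 6 18 64 120 60; python3 cup.py
```

```text
t 15.65 grasp rack [ 7.708 16.465 64.004] q [-0.637  1.083  0.679  1.433 -0.072  1.715  2.208] F [0.868 1.085 4.966] gap 0.6873739468435041 grip 35.39428889751434
lin [0.03 0.22 0.06] ang [0.  0.1 0.1]
tool z in rack [-0.749 -0.432 -0.502] x [-0.434 -0.253  0.865]
cup axis [-0.001 -0.003  1.   ] off deg 0.17678917701652108
top [319 271  26  26 521] [331.7831094  283.57581574]
86 [-0.81988504 14.10892568 86.        ] [-0.20316165 42.97278762] [ -1.43730919 -14.78773311]
94 [-1.63739449 14.42452455 94.        ] [-1.02433823 43.11675735] [ -2.25114733 -14.30031009]
side [277 249  20  16 247] [286.51821862 256.67206478]
86 [-1.29761475  7.37484623 86.        ] [-27.69654274  11.05662825] [25.09523839  3.69391145]
94 [-1.74535057 -0.38790312 94.        ] [-27.96151338   3.26838918] [24.46477946 -4.04335403]
[-0.53792358 13.83241528 79.40235996] 0.7812313950189962
```

Call:
apply_moves(targets=[{"linear": [0,0,0],"angular": [0,0,0],"grip": 0.0},{"linear": [0,0,0],"angular": [0,0,0],"grip": -0.6},{"linear": [0,0,0],"angular": [0,0,0],"grip": -0.8},{"linear": [0,0,0],"angular": [0,0,0],"grip": -0.8},{"linear": [0,0,-2],"angular": [0,0,0],"grip": -0.8},{"linear": [0,0,-5],"angular": [0,0,0],"grip": -0.8},{"linear": [0,0,-9],"angular": [0,0,0],"grip": -0.8},{"linear": [0,0,-12],"angular": [0,0,0],"grip": -0.8},{"linear": [3,0,-15],"angular": [0,0,0],"grip": -0.8},{"linear": [8,0,-18],"angular": [0,0,0],"grip": -0.8}])

```text
t: 16.75
ee_pos: [621.6, 86.5, 255.8]
tool_rot: [-0.391, -0.273, 0.859, -0.186]
force: [5.3, 0.9, -1.1]
finger_gap: 0.897
grip_force: 0.0
```

```bash
python3 w.py; python3 cup.py; python3 - <<'E'
from nx import *
def clampP(z,sq=29): 
    t=None; return z
# clamp pose: handle face rack y=152, full-squeeze centre 152+14.5
for yaw in(90,-90):
    print("yaw",yaw); rel([pose([0,166.5,270],yaw,0),pose([0,166.5,137],yaw,0)])
E
```

```text
t 16.75 grasp rack [115.134 104.381 252.069] q [-0.806  1.09   1.093  1.091 -0.212  1.989  2.405] F [ 5.27   0.888 -1.056] gap 0.8966053353026435 grip 0.0
tool z in rack [-0.593 -0.507 -0.626] x [-0.56  -0.299  0.773]
cup axis [-0.188 -0.006  0.982] off deg 10.854603852229463
top [319 271  26  26 518] [331.71428571 283.53667954]
86 [-0.81988504 14.10892568 86.        ] [-0.20316165 42.97278762] [ -1.43730919 -14.78773311]
94 [-1.63739449 14.42452455 94.        ] [-1.02433823 43.11675735] [ -2.25114733 -14.30031009]
side [277 249  20  16 243] [286.70781893 256.69135802]
86 [-1.29761475  7.37484623 86.        ] [-27.69654274  11.05662825] [25.09523839  3.69391145]
94 [-1.74535057 -0.38790312 94.        ] [-27.96151338   3.26838918] [24.46477946 -4.04335403]
[-0.53792358 13.83241528 79.40235996] 0.7812313950189962
yaw 90
lin [ 5.11 11.41  4.99] ang [-22.96 -44.54  30.83]
7 [-1.42  0.54  1.45  1.83 -0.56  1.33  1.8 ] err 0.0 0.0
   pts [array([ -1.,  -7., 258.]), array([ 56., 245., 703.]), array([505., 139., 588.])]
lin [ 0.   0.  13.3] ang [0. 0. 0.]
3 [-1.27  0.65  1.26  1.97 -0.72  1.11  1.92] err 0.0 0.0
   pts [array([ -2.,  -7., 258.]), array([106., 284., 668.]), array([505., 138., 455.])]
yaw -90
lin [ 5.11 11.41  4.99] ang [  57.78  -29.79 -135.37]
18 [ 0.44  0.45 -1.36  1.97  0.96  1.38  2.93] err 39.1 43.9
   pts [array([ -6.,   3., 258.]), array([201., -74., 723.]), array([405., 299., 510.])]
lin [ 0.   0.  13.3] ang [0. 0. 0.]
6 [ 0.59  0.55 -1.36  2.23  1.21  0.97  2.93] err 27.2 30.3
   pts [array([ -6.,   4., 258.]), array([ 224., -128.,  699.]), array([374., 210., 400.])]
```

Call:
apply_moves(targets=[{"linear": [0.7,1.6,0.7],"angular": [-3.3,-6.4,4.4],"grip": -1},{"linear": [1.5,3.3,1.4],"angular": [-6.6,-12.7,8.8],"grip": -1},{"linear": [2.2,4.9,2.1],"angular": [-9.8,-19.1,13.2],"grip": -1},{"linear": [2.9,6.5,2.9],"angular": [-13.1,-25.5,17.6],"grip": -1},{"linear": [3.7,8.2,3.6],"angular": [-16.4,-31.8,22],"grip": -1},{"linear": [4.4,9.8,4.3],"angular": [-19.7,-38.2,26.4],"grip": -1},{"linear": [5.1,11.4,5],"angular": [-23,-44.5,30.8],"grip": -1},{"linear": [5.1,11.4,5],"angular": [-23,-44.5,30.8],"grip": -1},{"linear": [5.1,11.4,5],"angular": [-23,-44.5,30.8],"grip": -1},{"linear": [5.1,11.4,5],"angular": [-23,-44.5,30.8],"grip": -1}])

```text
t: 17.85
ee_pos: [497.5, 136.6, 263.8]
tool_rot: [-0.016, -0.015, 1.0, 0.005]
force: [-0.9, 0.1, -0.5]
finger_gap: 0.999
grip_force: 0.0
```

```bash
python3 w.py 0 166.5 137 90 0
```

```text
t 17.85 grasp rack [ -3.214 163.144 257.794] q [-1.371  0.545  1.434  1.845 -0.571  1.301  1.83 ] F [-0.935  0.128 -0.523] gap 0.9989074326836908 grip 0.0
lin [-0.68  0.21 12.07] ang [ 0.7 -1.8 -0.9]
tool z in rack [-0.032  0.012 -0.999] x [-0.999  0.015  0.032]
cup axis [-0.85   0.007  0.527] off deg 58.17334123704663
```

Call:
apply_moves(targets=[{"linear": [-0.7,0.2,1],"angular": [0.7,-1.8,-0.9],"grip": -1},{"linear": [-0.7,0.2,4],"angular": [0.7,-1.8,-0.9],"grip": -1},{"linear": [-0.7,0.2,8],"angular": [0.7,-1.8,-0.9],"grip": -1},{"linear": [-0.7,0.2,12],"angular": [0.7,-1.8,-0.9],"grip": -1},{"linear": [-0.7,0.2,12],"angular": [0.7,-1.8,-0.9],"grip": -1},{"linear": [-0.7,0.2,12],"angular": [0.7,-1.8,-0.9],"grip": -1},{"linear": [-0.7,0.2,12],"angular": [0.7,-1.8,-0.9],"grip": -1}])

```text
t: 18.55
ee_pos: [501.6, 139.0, 145.0]
tool_rot: [0.001, -0.022, 1.0, -0.0]
force: [-0.6, -0.5, 0.3]
finger_gap: 1.0
grip_force: 0.0
```

```bash
python3 w.py 0 166.5 137 90 0; python3 -c "
from h import *
a=robot.read_camera('side')[170:310,240:340];b=robot.read_camera('top')[235:335,220:380]
cv2.imwrite('pics/i.png',np.hstack([cv2.resize(a[:,:,::-1],(320,448)),cv2.resize(b[:,:,::-1],(480,448)[:2])]))"
```

```text
t 18.55 grasp rack [  1.196 165.338 139.046] q [-1.267  0.641  1.256  1.986 -0.712  1.054  1.933] F [-0.588 -0.512  0.271] gap 1.000402891391743 grip 0.0
lin [0.12 0.12 0.2 ] ang [-0.   0.1 -0.1]
tool z in rack [ 0.002 -0.001 -1.   ] x [-1.     0.002 -0.002]
cup axis [-0.867  0.002  0.498] off deg 60.11577891566902
```

View pics/i.png

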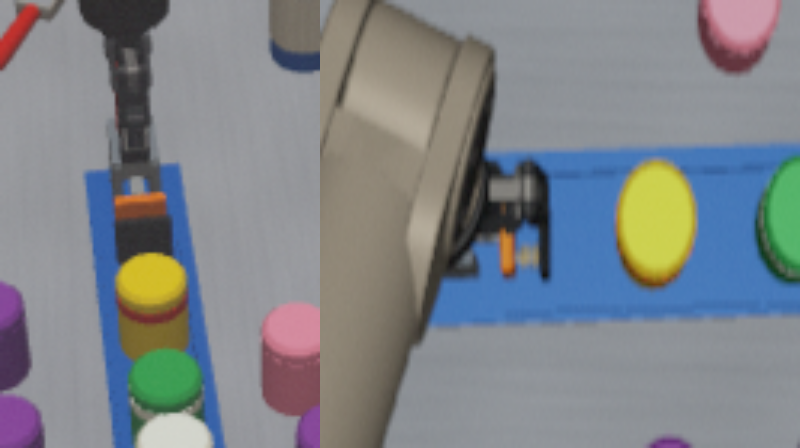

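Call:
apply_moves(targets=[{"linear": [0,0.1,0],"angular": [0,0,0],"grip": 0.4},{"linear": [0,0.1,0],"angular": [0,0,0],"grip": 0.4},{"linear": [0,0.1,0],"angular": [0,0,0],"grip": 0.4},{"linear": [0,0.1,0],"angular": [0,0,0],"grip": 0.4},{"linear": [0,0.1,0],"angular": [0,0,0],"grip": 0.4},{"linear": [0,0.1,0],"angular": [0,0,0],"grip": 0.4},{"linear": [0,0.1,0],"angular": [0,0,0],"grip": 0.4},{"linear": [0,0.1,0],"angular": [0,0,0],"grip": 0.4}], squeeze=40)

```text
t: 19.45
ee_pos: [500.1, 139.7, 144.7]
tool_rot: [0.0, -0.021, 1.0, 0.0]
force: [-0.7, -1.3, 8.7]
finger_gap: 0.321
grip_force: 43.3
```

```bash
cat > jaw.py <<'E'
from h import *
np.set_printoptions(precision=2,suppress=True)
s=robot.observe(); q=R.from_quat(s["tool_rot"],scalar_first=True)
print("t",round(s["t"],2),"grasp",rack(s["ee_pos"]+q.apply([0,0,6])),"F",s["force"],"gap mm",85*s["finger_gap"],"grip",s["grip_force"])
I=robot.read_camera("top"); h=cv2.cvtColor(I,cv2.COLOR_RGB2HSV)
def colx(m,name):  # intensity-weighted column, rows of the pad's visible lower part
    n,l,st,c=cv2.connectedComponentsWithStats(m.astype(np.uint8))
    for i in range(1,n):
        if st[i,4]>=12: print(name,st[i],"rack y at z70",rack(plane("top",c[i],70))[1].round(1))
B=np.zeros(h.shape[:2],bool); B[268:300,262:420]=1
colx(B&(h[:,:,0]>=6)&(h[:,:,0]<=17)&(h[:,:,1]>150)&(h[:,:,2]>110),"jaw")
colx(B&(h[:,:,2]<65)&(h[:,:,1]<150),"black")
for nm,lo,hi in(("yellow",(20,140,170),(34,255,255)),("green",(50,120,110),(70,255,255)),("white",(0,0,190),(180,50,255))):
    m,st,c=mask(I,lo,hi,(290,262,425,302)); 
    if st is not None: print(nm,rack(plane("top",(st[0]+st[2]/2-.5,st[1]+st[3]/2-.5),86))[:2])
S=robot.read_camera("side"); m,st,c=mask(S,(6,150,110),(17,255,255),(265,205,305,300))
if st is not None: print("side jaw",st,c,rack(plane("side",c,67))[1].round(1))
E
python3 jaw.py
```

```text
t 19.45 grasp [ -0.35 166.04 138.68] F [-0.73 -1.34  8.71] gap mm 27.31967244927189 grip 43.32760512828827
jaw [286 285   4  11  41] rack y at z70 112.2
black [262 268  28  28 261] rack y at z70 146.6
black [299 274   3  23  56] rack y at z70 84.7
yellow [-0.82 14.11]
green [ -0.92 -95.06]
white [  -0.16 -164.44]
side jaw [276 233  16   8  93] [283.4  236.69] 103.9
```

Call:
apply_moves(targets=[{"linear": [0,0,0],"angular": [0,0,0],"grip": -0.75},{"linear": [0,0,0],"angular": [0,0,0],"grip": -0.75},{"linear": [0,0,0],"angular": [0,0,0],"grip": -0.75},{"linear": [0,0,0],"angular": [0,0,0],"grip": -0.75},{"linear": [0,0,0],"angular": [0,0,0],"grip": -0.75},{"linear": [0,0,0],"angular": [0,0,0],"grip": 0.4},{"linear": [0,0,0],"angular": [0,0,0],"grip": 0.4},{"linear": [0,0,0],"angular": [0,0,0],"grip": 0.4},{"linear": [0,0,0],"angular": [0,0,0],"grip": 0.4},{"linear": [0,0,0],"angular": [0,0,0],"grip": 0.4},{"linear": [0,0,0],"angular": [0,0,0],"grip": 0.4}])

```text
t: 20.65
ee_pos: [500.1, 139.7, 144.6]
tool_rot: [-0.0, -0.021, 1.0, 0.0]
force: [-1.4, -2.2, 8.7]
finger_gap: 0.321
grip_force: 42.7
```

```bash
python3 jaw.py
```

```text
t 20.65 grasp [ -0.34 166.04 138.57] F [-1.35 -2.16  8.68] gap mm 27.289354912516018 grip 42.677101492881775
jaw [293 275   5  21  66] rack y at z70 95.5
black [262 268  28  28 267] rack y at z70 146.4
black [306 274   3  23  54] rack y at z70 67.9
yellow [-0.82 14.11]
green [ -0.92 -95.06]
white [  -0.16 -164.44]
side jaw [277 237  15   9  91] [284.01 240.98] 86.6
```

Call:
apply_moves(targets=[{"linear": [0,0,0],"angular": [0,0,0],"grip": -0.75},{"linear": [0,0,0],"angular": [0,0,0],"grip": -0.75},{"linear": [0,0,0],"angular": [0,0,0],"grip": -0.75},{"linear": [0,0,0],"angular": [0,0,0],"grip": -0.75},{"linear": [0,0,0],"angular": [0,0,0],"grip": -0.75},{"linear": [0,0,0],"angular": [0,0,0],"grip": 0.0},{"linear": [0,0,0],"angular": [0,0,0],"grip": 0.1},{"linear": [0,0,0],"angular": [0,0,0],"grip": 0.25},{"linear": [0,0,0],"angular": [0,0,0],"grip": 0.4},{"linear": [0,0,0],"angular": [0,0,0],"grip": 0.4},{"linear": [0,0,0],"angular": [0,0,0],"grip": 0.4}])

```text
t: 21.85
ee_pos: [500.1, 139.7, 144.6]
tool_rot: [-0.0, -0.021, 1.0, 0.0]
force: [-1.3, -2.1, 8.5]
finger_gap: 0.325
grip_force: 42.4
```

```bash
python3 jaw.py
```

```text
t 21.85 grasp [ -0.34 166.08 138.56] F [-1.28 -2.15  8.5 ] gap mm 27.63144493216642 grip 42.367642521858215
jaw [301 275   4  20  70] rack y at z70 78.9
black [262 268  28  28 264] rack y at z70 146.4
black [314 274   3  23  49] rack y at z70 51.5
yellow [-0.82 14.11]
green [ -0.92 -95.06]
white [  -0.16 -164.44]
side jaw [277 242  16   8  90] [284.44 245.22] 69.7
```

Call:
apply_moves(targets=[{"linear": [0,0,0],"angular": [0,0,0],"grip": -0.75},{"linear": [0,0,0],"angular": [0,0,0],"grip": -0.75},{"linear": [0,0,0],"angular": [0,0,0],"grip": -0.75},{"linear": [0,0,0],"angular": [0,0,0],"grip": -0.75},{"linear": [0,0,0],"angular": [0,0,0],"grip": -0.75},{"linear": [0,0,0],"angular": [0,0,0],"grip": 0.0},{"linear": [0,0,0],"angular": [0,0,0],"grip": 0.1},{"linear": [0,0,0],"angular": [0,0,0],"grip": 0.25},{"linear": [0,0,0],"angular": [0,0,0],"grip": 0.4},{"linear": [0,0,0],"angular": [0,0,0],"grip": 0.4},{"linear": [0,0,0],"angular": [0,0,0],"grip": 0.4}])

```text
t: 23.05
ee_pos: [500.1, 139.7, 144.6]
tool_rot: [-0.0, -0.021, 1.0, 0.0]
force: [-1.1, -2.0, 9.1]
finger_gap: 0.323
grip_force: 42.4
```

```bash
python3 jaw.py
```

```text
t 23.05 grasp [ -0.33 166.08 138.64] F [-1.12 -1.97  9.06] gap mm 27.43572162525909 grip 42.35703885555267
jaw [308 275   4  20  62] rack y at z70 61.9
black [262 268  28  28 266] rack y at z70 146.4
black [321 274   4  22  67] rack y at z70 34.8
yellow [-1.1   0.78]
green [ -0.92 -95.06]
white [  -0.16 -164.44]
side jaw [278 246  16   8  91] [285.1  249.41] 53.3
```

Cups slide well upright. Two more strokes.

Call:
apply_moves(targets=[{"linear": [0,0,0],"angular": [0,0,0],"grip": -0.75},{"linear": [0,0,0],"angular": [0,0,0],"grip": -0.75},{"linear": [0,0,0],"angular": [0,0,0],"grip": -0.75},{"linear": [0,0,0],"angular": [0,0,0],"grip": -0.75},{"linear": [0,0,0],"angular": [0,0,0],"grip": -0.75},{"linear": [0,0,0],"angular": [0,0,0],"grip": 0.0},{"linear": [0,0,0],"angular": [0,0,0],"grip": 0.1},{"linear": [0,0,0],"angular": [0,0,0],"grip": 0.25},{"linear": [0,0,0],"angular": [0,0,0],"grip": 0.4},{"linear": [0,0,0],"angular": [0,0,0],"grip": 0.4},{"linear": [0,0,0],"angular": [0,0,0],"grip": 0.4}])

```text
t: 24.25
ee_pos: [500.2, 139.7, 144.7]
tool_rot: [-0.0, -0.021, 1.0, 0.0]
force: [-2.0, -1.4, 9.2]
finger_gap: 0.323
grip_force: 42.3
```

Call:
apply_moves(targets=[{"linear": [0,0,0],"angular": [0,0,0],"grip": -0.75},{"linear": [0,0,0],"angular": [0,0,0],"grip": -0.75},{"linear": [0,0,0],"angular": [0,0,0],"grip": -0.75},{"linear": [0,0,0],"angular": [0,0,0],"grip": -0.75},{"linear": [0,0,0],"angular": [0,0,0],"grip": -0.75},{"linear": [0,0,0],"angular": [0,0,0],"grip": 0.0},{"linear": [0,0,0],"angular": [0,0,0],"grip": 0.1},{"linear": [0,0,0],"angular": [0,0,0],"grip": 0.25},{"linear": [0,0,0],"angular": [0,0,0],"grip": 0.4},{"linear": [0,0,0],"angular": [0,0,0],"grip": 0.4},{"linear": [0,0,0],"angular": [0,0,0],"grip": 0.4}])

```text
t: 25.35
ee_pos: [500.1, 139.7, 144.7]
tool_rot: [-0.0, -0.021, 1.0, 0.0]
force: [-1.7, -1.0, 9.3]
finger_gap: 0.324
grip_force: 42.3
```

```bash
python3 jaw.py
```

```text
t 25.35 grasp [ -0.3  166.08 138.66] F [-1.7  -0.98  9.3 ] gap mm 27.49784660236341 grip 42.34383702278137
jaw [323 275   4  20  76] rack y at z70 29.1
black [262 268  28  28 266] rack y at z70 146.2
black [336 273   4  23  69] rack y at z70 1.0
yellow [ -0.7  -32.62]
green [ -0.92 -95.06]
white [  -0.16 -164.44]
side jaw [279 255  16   8  85] [286.08 258.12] 19.9
```

Call:
apply_moves(targets=[{"linear": [0,0,0],"angular": [0,0,0],"grip": -0.75},{"linear": [0,0,0],"angular": [0,0,0],"grip": -0.75},{"linear": [0,0,0],"angular": [0,0,0],"grip": -0.75},{"linear": [0,0,0],"angular": [0,0,0],"grip": -0.75},{"linear": [0,0,0],"angular": [0,0,0],"grip": -0.75},{"linear": [0,0,0],"angular": [0,0,0],"grip": 0.0},{"linear": [0,0,0],"angular": [0,0,0],"grip": 0.1},{"linear": [0,0,0],"angular": [0,0,0],"grip": 0.25},{"linear": [0,0,0],"angular": [0,0,0],"grip": 0.4},{"linear": [0,0,0],"angular": [0,0,0],"grip": 0.4},{"linear": [0,0,0],"angular": [0,0,0],"grip": 0.4}])

```text
t: 26.55
ee_pos: [500.1, 139.7, 144.7]
tool_rot: [-0.0, -0.021, 1.0, 0.0]
force: [-2.2, -1.4, 9.8]
finger_gap: 0.322
grip_force: 42.3
```

```bash
python3 jaw.py
```

```text
t 26.55 grasp [ -0.31 166.1  138.7 ] F [-2.18 -1.41  9.79] gap mm 27.409621114237737 grip 42.251885533332825
jaw [330 275   5  20  74] rack y at z70 12.2
black [262 268  28  28 265] rack y at z70 146.3
black [342 274   5  22  79] rack y at z70 -14.1
yellow [ -1.06 -49.32]
green [  -0.08 -108.5 ]
white [  -0.23 -167.8 ]
side jaw [280 259  16   8  89] [287.39 262.63] 2.7
```

Call:
apply_moves(targets=[{"linear": [0,0,0],"angular": [0,0,0],"grip": -0.24},{"linear": [0,0,0],"angular": [0,0,0],"grip": -0.24},{"linear": [0,0,0],"angular": [0,0,0],"grip": -0.24},{"linear": [0,0,0],"angular": [0,0,0],"grip": -0.24},{"linear": [0,0,0],"angular": [0,0,0],"grip": -0.24}])

```text
t: 27.15
ee_pos: [499.2, 140.8, 142.9]
tool_rot: [-0.001, -0.022, 1.0, 0.0]
force: [0.3, 2.6, -0.5]
finger_gap: 0.619
grip_force: 1.1
```

```bash
python3 jaw.py
```

```text
t 27.15 grasp [ -1.23 167.2  136.89] F [ 0.25  2.61 -0.47] gap mm 52.63667547364358 grip 1.1263323202729225
jaw [330 275   5  20  74] rack y at z70 12.2
black [262 268  29  28 283] rack y at z70 145.7
black [285 273   6   3  13] rack y at z70 112.0
black [342 274   5  22  79] rack y at z70 -14.1
yellow [ -1.06 -49.32]
green [  -0.08 -108.5 ]
white [  -0.23 -167.8 ]
side jaw [280 259  16   8  83] [287.16 262.52] 3.2
```

Call:
apply_moves(targets=[{"linear": [0,0,0],"angular": [0,0,0],"grip": 0.0},{"linear": [0,0,0],"angular": [0,0,0],"grip": 0.15},{"linear": [0,0,0],"angular": [0,0,0],"grip": 0.25},{"linear": [0,0,0],"angular": [0,0,0],"grip": 0.3},{"linear": [0,0,0],"angular": [0,0,0],"grip": 0.4},{"linear": [0,0,0],"angular": [0,0,0],"grip": 0.4},{"linear": [0,0,0],"angular": [0,0,0],"grip": 0.4},{"linear": [0,0,0],"angular": [0,0,0],"grip": 0.4}])

```text
t: 28.05
ee_pos: [499.5, 139.7, 144.4]
tool_rot: [-0.001, -0.021, 1.0, 0.0]
force: [-1.8, 0.3, 8.8]
finger_gap: 0.322
grip_force: 41.7
```

```bash
python3 jaw.py; python3 -c "
from h import *
a=robot.read_camera('side')[200:350,240:340];b=robot.read_camera('top')[240:320,310:440]
cv2.imwrite('pics/j.png',np.hstack([cv2.resize(a[:,:,::-1],(300,450)),cv2.resize(b[:,:,::-1],(500,450))]))"
```

```text
t 28.05 grasp [ -0.95 166.08 138.37] F [-1.83  0.3   8.78] gap mm 27.396647912130184 grip 41.7469596862793
jaw [334 275   5  20  81] rack y at z70 3.9
black [262 268  28  28 258] rack y at z70 146.2
black [342 273   5  23  77] rack y at z70 -14.3
yellow [ -1.03 -48.21]
green [  -1.2  -108.46]
white [  -0.23 -167.8 ]
side jaw [280 262  16   5  63] [287.43 263.81] -1.6
```

View pics/j.png

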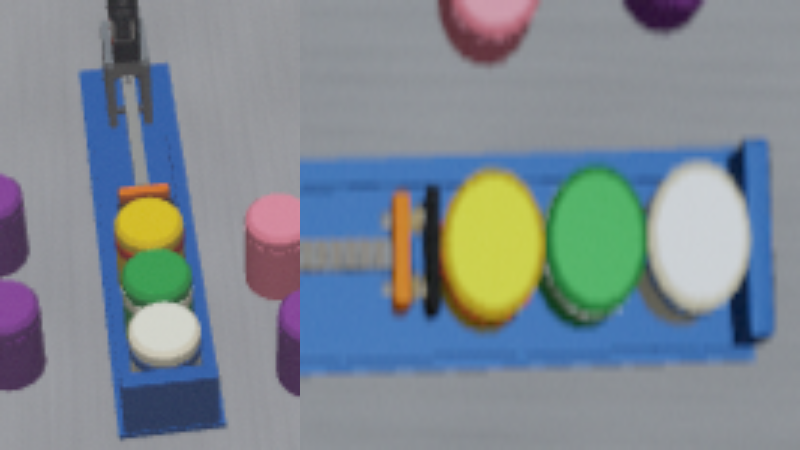

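The picture shows the row snug against the end stop. The jaw-to-pad distance is 18.2 mm, down from 27.5 mm when free, so the pad is pressed in about 9.3 mm and the trigger is still held.

```bash
python3 -c "
from plant import robot
print(robot.sign_off())"
```

```text
the job is handed in; nothing more can be done
None
```

The yellow beaker stands on its mouth in the lane, and the row is snug against the end stop with the pad pressed in about 9 mm (half its travel). I handed the job in at about 28 s with the trigger still held squeezed.

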